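# Unstack the dolls and gift boxes onto the counter display

### The job

Two wooden dolls stand on two gift boxes: take these stacks apart and set out the counter display. First stand both dolls upright in the back row, the black-bodied doll on the black disc and the pale red-capped doll on the red disc; only then move the boxes, setting each squarely on the front mat of its own colour. Put everything in the middle of its place, and do not disturb the flower candles standing nearby.

Things in the scene. Friction and masses are not known exactly. Their poses are not given: they have to be found in the camera images.
- dark_doll: small turned wooden doll with a black body with gold bands, pale head and plain black hair, 35 mm across, 112 mm tall. Grip from above at any yaw, 30 to 45 mm below its top (the neck is filled in); 0.05 to 0.12 kg. Starts upright on the lid of either box, within 10 mm of the lid's centre. Origin: centre of its underside; z up along the doll. Goes on the black disc.
- pale_doll: small turned wooden doll with a pale wooden body with thin red and black bands, pale head, black hair and a small red cap, 30 mm across, 103 mm tall. Grip from above at any yaw, 30 to 45 mm below its top (the neck is filled in); 0.05 to 0.12 kg. Starts upright on the lid of either box, within 10 mm of the lid's centre. Origin: centre of its underside; z up along the doll. Goes on the red disc.
- blue_box: closed wooden gift box, all blue, 60 x 60 x 44 mm tall, 0.1 to 0.2 kg, lid fixed, plain upright sides to grip. Starts on the counter with one doll standing on its lid, its yaw up to 0.35 rad off. Origin: centre of its underside; x and y run square to its sides, z up. Goes on the blue mat.
- yellow_box: closed wooden gift box, all yellow, 60 x 60 x 44 mm tall, 0.1 to 0.2 kg, lid fixed, plain upright sides to grip. Starts on the counter with one doll standing on its lid, its yaw up to 0.35 rad off. Origin: centre of its underside; x and y run square to its sides, z up. Goes on the yellow mat.
- black_disc: fixed flat round display disc, black with a brass-coloured rim, 68 mm across, 5 mm thick, lying on the counter in the back row (farther from the robot). Origin: centre of its underside, so its top is 5 mm above the origin; z up.
- red_disc: fixed flat round display disc, red with a brass-coloured rim, 68 mm across, 5 mm thick, lying on the counter in the back row (farther from the robot). Origin: centre of its underside, so its top is 5 mm above the origin; z up.
- blue_mat: fixed flat square display mat, blue with a narrow pale wooden edge, 78 x 78 x 5 mm thick, lying on the counter in the front row (nearer the robot), its yaw up to 0.25 rad off. Origin: centre of its underside, so its top is 5 mm above the origin; x and y run square to its sides, z up.
- yellow_mat: fixed flat square display mat, yellow with a narrow pale wooden edge, 78 x 78 x 5 mm thick, lying on the counter in the front row (nearer the robot), its yaw up to 0.25 rad off. Origin: centre of its underside, so its top is 5 mm above the origin; x and y run square to its sides, z up.
- pink_candle: white, pink-flowered candle standing on the counter behind the stacks, a bystander to be left alone. Feels like a solid upright box 63 x 63 mm and 66 mm tall. Origin: centre of its underside, z up.
- purple_candle: white, purple-flowered candle standing on the counter behind the stacks, a bystander to be left alone. Feels like a solid upright box 61 x 61 mm and 66 mm tall. Origin: centre of its underside, z up.

How it is judged:
By the outcome, as a careful person would: the job done as asked, in the order asked, and still so for the second after the job is handed in, with the robot touching nothing.
It also fails if it takes over 138 s, if anything falls off the work surface, if the arm or the gripper's body presses on something with over 40 N, if the wrist force passes 120 N, or if a joint passes its speed limit or range.

### The arm

A 6-joint arm with a two-finger parallel gripper is mounted at the origin on a cart in front of the work surface, level with it; the furniture and walls round the work are solid. World frame = base frame: x ahead of the robot, y to its left, z up, the work surface at z = 0. Lengths are in m, angles in rad, forces in N, time in s.
With the tool pointing down it reaches from about 0.35 to 0.85 m from the base axis. Payload 8.1 kg.
Tool frame: the origin (TCP) lies on the centre line of the jaws, within the pads' length; the fingertips stand 14 mm ahead of it and the grasp point (between the pads) lies 5 mm behind it; z points along the fingers, y is the direction in which the jaws open and shut (so a half turn about z gives the same grasp; the last joint's range is limited). The gripper opens to 93 mm and grips with 3 to 60 N. Pads are 15 mm wide; open, the fingers measure 128 mm over their backs; the gripper's body (75 mm by 188 mm) begins 65 mm behind the grasp point.
Start: joints at [1.242, 0.13, 1.488, -0, 1.523, -0.085], TCP at [0.145, 0.582, 0.233] pointing down, gripper open.
Joint ranges: [-2.96, 2.96], [-0.89, 2.26], [0.02, 2.5], [-1.34, 4.48], [0, 2.73], [-2.66, 2.66]. Speed limits (rad/s): [2.39, 2.39, 2.79, 3.14, 3.14, 3.14].

### API

Orientations are given as a rotation vector (axis times angle).
In Python, from plant import robot gives the robot as it stands.
- The arm moves only by the tool jog_arm, never from a script. Its argument "steps" is a list of rows, each a list of 7 numbers: the closure, from 0 (fully open) to 1 (shut), then the shift along the tool's x, y, z in m, then the turn, a rotation vector about the tool's x, y, z in rad. In form: [[jaw, tx, ty, tz, rx, ry, rz], ...]. A call has 1 to 5 rows; each row is the pose to reach, as a shift and turn from the pose measured when the call began, along the tool's axes at that moment; what a row does not reach only later rows make up. A row lasts 1/8 s, in which the tool goes at most 62.5 mm and 10.7 degrees, less where a joint would pass 70% of its speed; a pose out of reach is approached as far as the arm can. A call with a gripper value outside its range is refused whole. The fingers move at their own pace and stop on an object; "force" is the grip in N (left out, the last holds). Time passes only in rows, so rows that repeat a pose let the fingers close. It gives the time, the measured TCP pose, the force and the opening at its end, in the units of the state.
- robot.read_state(): the state, without advancing time (a new reading comes with each control period).
- robot.read_camera(name): name is "scene" or "top"; returns a dict with "image" (384x512x3 uint8, red, green, blue), "mtx" (3x3 intrinsics, pixels), "extrinsics" (4x4, takes a point from camera to world coordinates). Camera axes: x right, y down, z forward; pixel columns grow to the right and rows downward; lengths in m; the calibration is good to about 2 mm. A picture is of the moment at which its call begins. There is no depth.
- robot.close_job(): hands the job in, once; it reports no verdict.
The state is a dict: "t": time; "q": joint angles; "dq": joint speeds; "joint_torque": joint torques, N m; "tool_pos": TCP position; "orientation": TCP orientation; "force": force on the tool from outside, world axes, zero at the start; "wrist_torque": the same for the moment, N m; "opening": finger opening in m.
Only numpy, scipy, OpenCV 4.12 (cv2) and the standard library are available. Lean on these libraries where they do the work, as an engineer would, in place of code of your own. Each camera call takes 0.05 s, during which the arm holds its last target.

## Working session

There is one attempt and no reset: what is moved stays moved. The work goes in short steps, Python scripts to look and compute and a tool call to move; the robot and the scene stay as the last step left them, time stands still between calls to the robot, and variables do not carry over. Pictures are saved under pics/ and viewed, and the job is handed in when it is done.

Besides the shell and the picture viewer there is one more tool, called as name(argument=value, ...) on one line, values as JSON. jog_arm: Moves the arm, as the interface text tells. Its arguments: {"type":"object","properties":{"steps":{"type":"array"},"force":{"type":"number"}},"required":["steps"]}

```bash
mkdir -p pics; ls
python3 - <<'E'
from plant import robot
import cv2,numpy as np
s=robot.read_state();print(s)
for n in("scene","top"):
    c=robot.read_camera(n);cv2.imwrite(f"pics/{n}0.png",c["image"][:,:,::-1]);print(n,c["mtx"],c["extrinsics"])
    np.savez(f"cam_{n}.npz",**c)
E
```

```text
pics
{'t': 0.0, 'q': array([ 1.24160788e+00,  1.31140406e-01,  1.48929816e+00,  1.53978289e-05,
        1.52301329e+00, -8.53872851e-02]), 'dq': array([-0.00064008,  0.00012631,  0.0027215 ,  0.00123485, -0.00087757,
       -0.00271888]), 'joint_torque': array([ 5.07486584e-04, -5.59819865e+01, -4.91771793e+01,  7.67753273e-02,
        3.46240634e-02, -1.53905889e-04]), 'tool_pos': array([0.14462034, 0.58173521, 0.23158947]), 'orientation': array([-3.81966873e-01, -3.11788374e+00,  2.85257856e-03]), 'force': array([-0.5012316 ,  0.08140858, -0.09935162]), 'wrist_torque': array([-0.02877367, -0.00709492, -0.01058421]), 'opening': 0.09284364474645919}
scene [[397.00744042   0.         258.93279831]
 [  0.         397.00744042 181.34167719]
 [  0.           0.           1.        ]] [[ 0.72466392 -0.4694179   0.50448889  0.08570462]
 [-0.68893938 -0.50945214  0.51557836 -0.3490664 ]
 [ 0.01499124 -0.7211833  -0.69258206  0.67847627]
 [ 0.          0.          0.          1.        ]]
top [[413.77052268   0.         253.30505429]
 [  0.         413.77052268 192.07392605]
 [  0.           0.           1.        ]] [[-0.02500997 -0.97759075  0.2090235   0.33215035]
 [-0.99968343  0.02503169 -0.00254187  0.10448996]
 [-0.0027473  -0.2090209  -0.97790731  1.06096508]
 [ 0.          0.          0.          1.        ]]
```

View pics/scene0.png

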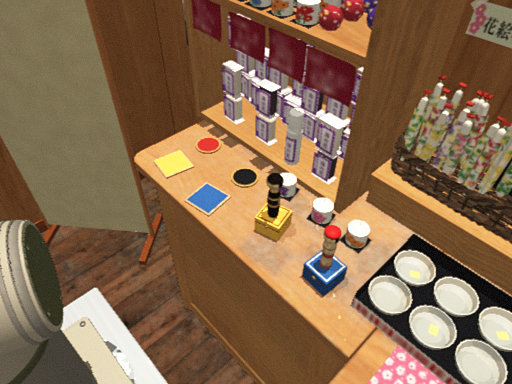

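View pics/top0.png

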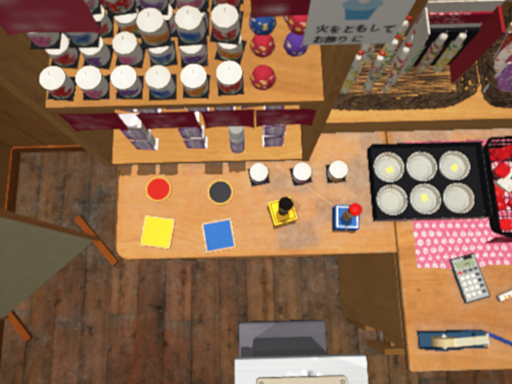

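```bash
cat > h.py <<'E'
import numpy as np,cv2
def load(n): return dict(np.load(f"cam_{n}.npz"))
def proj(c,P):
    E=np.linalg.inv(c["extrinsics"]);P=np.atleast_2d(P);Q=P@E[:3,:3].T+E[:3,3];u=Q@c["mtx"].T;return u[:,:2]/u[:,2:]
def ray(c,uv,z):
    d=c["extrinsics"][:3,:3]@np.linalg.solve(c["mtx"],[uv[0],uv[1],1.]);o=c["extrinsics"][:3,3];return o+d*(z-o[2])/d[2]
def crop(n,src,x0,y0,x1,y1,k):
    im=load(src)["image"][y0:y1,x0:x1,::-1];cv2.imwrite(f"pics/{n}.png",cv2.resize(im,None,fx=k,fy=k,interpolation=cv2.INTER_CUBIC))
E
python3 - <<'E'
from h import *
crop("c1","top",110,150,245,260,5.9)
crop("c2","top",235,150,375,240,5.7)
crop("c3","scene",130,120,270,220,5.7)
crop("c4","scene",240,165,380,300,4.4)
t=load("top")
print(proj(t,[[0,0,0],[.145,.58,.23]]))
E
```

```text
[[302.73322623 424.45696604]
 [  2.34864836 389.53413642]]
```

View pics/c1.png

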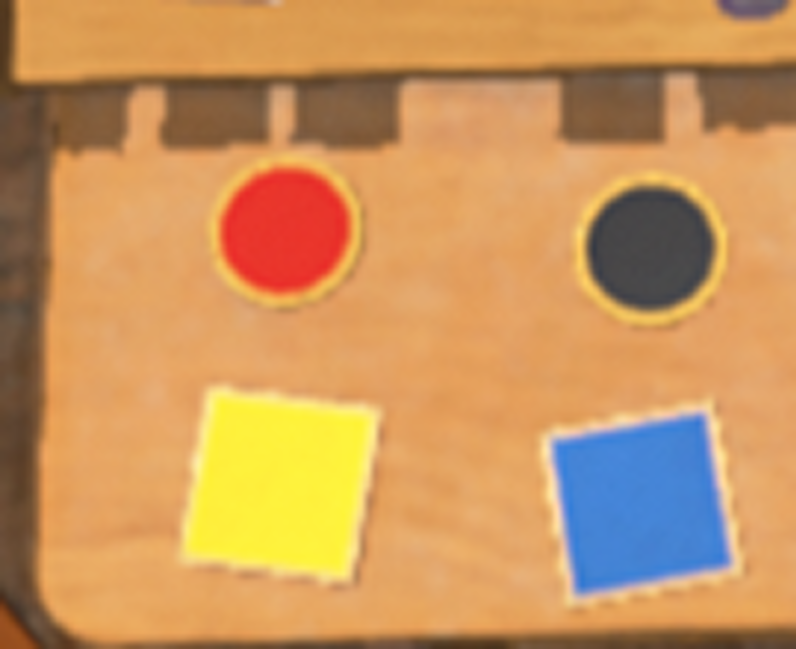

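View pics/c2.png

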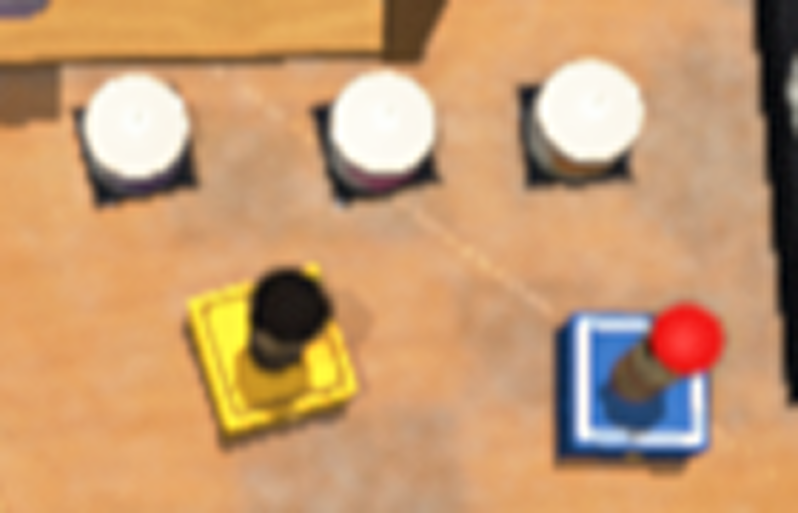

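View pics/c3.png

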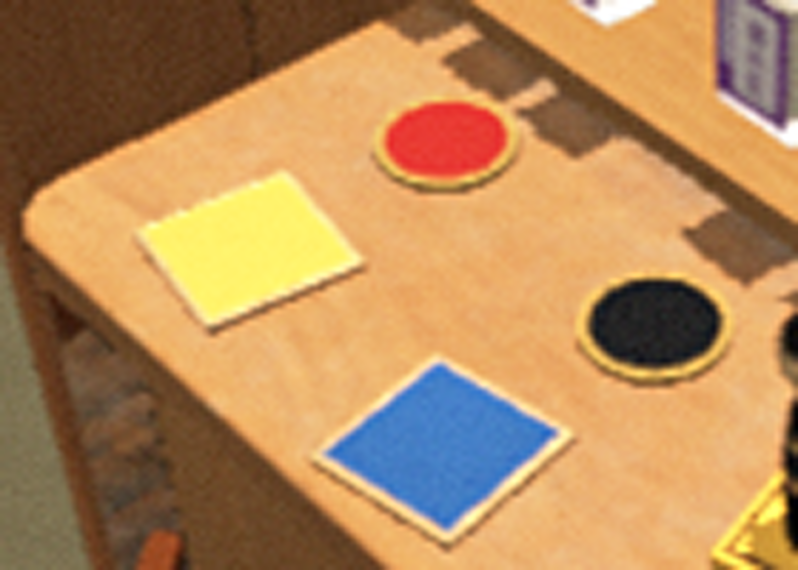

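View pics/c4.png

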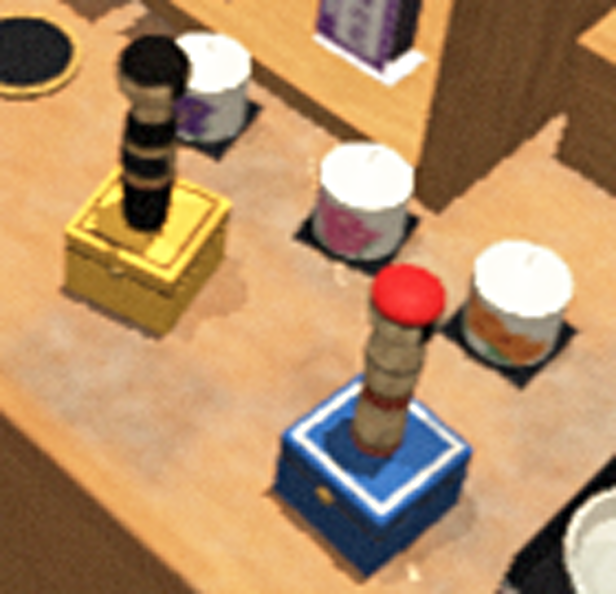

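Run:
```python
from h import *
crop("d1","top",265,195,305,235,15)
crop("d2","top",328,198,368,238,15)
crop("d3","scene",250,168,300,243,8)
crop("d4","scene",298,220,353,295,8)
```

```text
(no output)
```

View pics/d1.png

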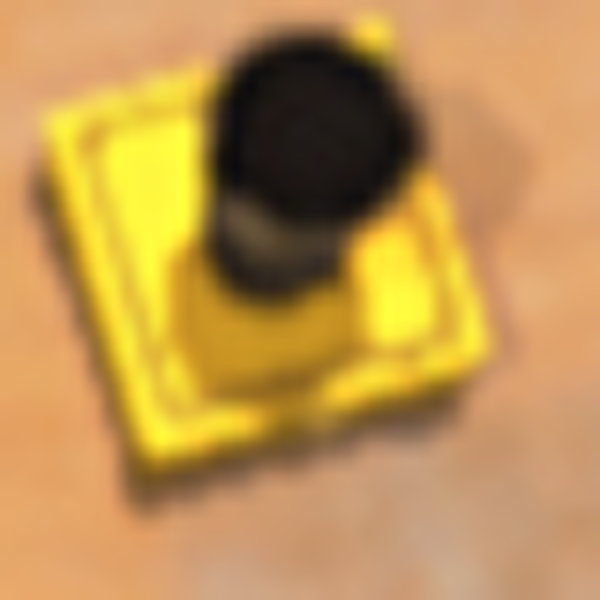

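View pics/d2.png

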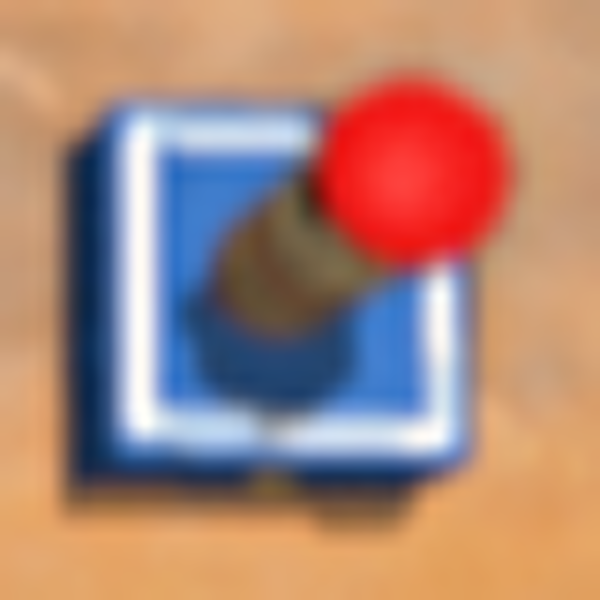

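View pics/d3.png

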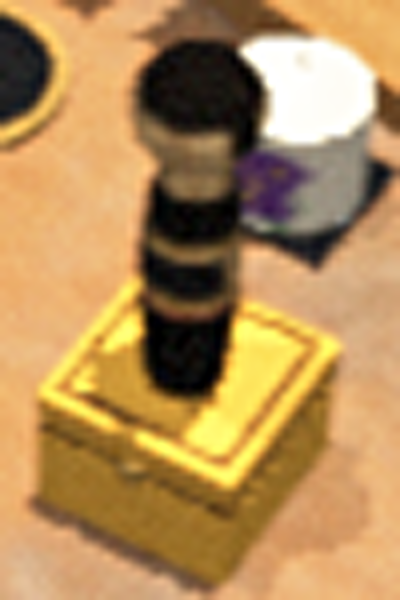

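View pics/d4.png

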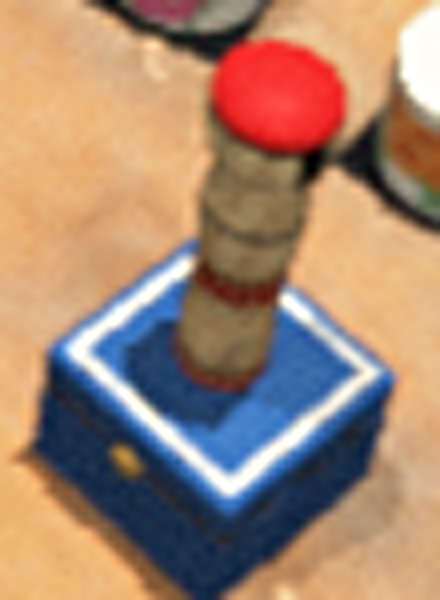

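```bash
cat > m.py <<'E'
from h import *
from scipy.optimize import least_squares
T,S=load("top"),load("scene")
def un(p,x0,y0,k): p=np.atleast_2d(p).astype(float); return (p+.5)/k-.5+[x0,y0]
c1=lambda p:un(p,110,150,5.9)
c3=lambda p:un(p,130,120,5.7)
def sq(x,h,z): 
    a=np.array([[-1,-1],[-1,1],[1,1],[1,-1]])*h; c,s=np.cos(x[2]),np.sin(x[2]); return np.c_[a@np.array([[c,s],[-s,c]])+x[:2],np.full(4,z)]
def fit(name,h,z,t,s):
    for lab,L in(("top",[(T,t)]),("scene",[(S,s)]),("both",[(T,t),(S,s)])):
        def f(x):
            r=[]
            for c,p in L:
                q=proj(c,sq(x,h,z)); d=np.linalg.norm(p[:,None]-q[None],axis=2).argmin(1); r.append((p-q[d]).ravel())
            return np.concatenate(r)
        c0=np.mean([ray(c,p.mean(0),z)[:2] for c,p in L],0)
        R=min((least_squares(f,[*c0,a]) for a in(-.25,0,.25)),key=lambda r:r.cost); print(name,lab,R.x.round(4),"rms px",np.sqrt(np.mean(R.fun**2)).round(2))
fit("ymat",.039,.005,c1([(208,385),(381,406),(354,583),(181,560)]),c3([(137,236),(288,170),(365,265),(210,330)]))
fit("bmat",.039,.005,c1([(542,435),(711,402),(741,572),(570,605)]),c3([(312,457),(438,355),(576,436),(447,547)]))
fit("ybox",.030,.044,un([(45,118),(385,20),(490,350),(148,468)],265,195,15),un([(38,392),(135,283),(342,352),(238,487)],250,168,8))
fit("bbox",.030,.044,un([(108,103),(473,108),(468,465),(112,468)],328,198,15),un([(50,352),(192,242),(395,378),(222,512)],298,220,8))
for n,a,b in(("red",(286.5,231),(444,144)),("black",(650,248),(655,328))):
    print(n,ray(T,c1(a)[0],.005),ray(S,c3(b)[0],.004))
def tri(a,b):
    P=[]
    for c,p in((T,a),(S,b)):
        P.append(c["mtx"]@np.linalg.inv(c["extrinsics"])[:3])
    X=cv2.triangulatePoints(P[0],P[1],a.reshape(2,1),b.reshape(2,1))[:,0];X=X[:3]/X[3]
    return X,proj(T,X)[0]-a,proj(S,X)[0]-b
print("dark head",tri(un((312,128),265,195,15)[0],un((203,103),250,168,8)[0]))
print("pale cap",tri(un((415,170),328,198,15)[0],un((279,95),298,220,8)[0]))
print("dark base scene",ray(S,un((187,368),250,168,8)[0],.044))
print("pale base scene",ray(S,un((222,362),298,220,8)[0],.044), "top",ray(T,un((268,285),328,198,15)[0],.044))
E
python3 m.py
```

```text
ymat top [ 0.4612  0.3502 -0.1406] rms px 0.35
ymat scene [ 0.4617  0.3491 -0.1464] rms px 0.43
ymat both [ 0.4615  0.3497 -0.143 ] rms px 0.42
bmat top [0.4486 0.1941 0.164 ] rms px 0.62
bmat scene [0.4489 0.1934 0.1507] rms px 0.31
bmat both [0.4488 0.1938 0.1576] rms px 0.51
ybox top [0.5011 0.0308 0.2693] rms px 0.29
ybox scene [0.4999 0.0291 0.2939] rms px 1.27
ybox both [0.5006 0.03   0.2819] rms px 0.97
bbox top [ 0.4816 -0.1286 -0.0509] rms px 0.34
bbox scene [ 0.4805 -0.1277 -0.0302] rms px 1.37
bbox both [ 0.4809 -0.128  -0.039 ] rms px 1.03
red [0.57315304 0.35037391 0.005     ] [0.57282105 0.35058614 0.004     ]
black [0.56131581 0.18928491 0.005     ] [0.56107226 0.18819565 0.004     ]
dark head (array([0.50115161, 0.03057139, 0.14238341]), array([-0.0397105 ,  0.05754782]), array([ 0.08566883, -0.01820481]))
pale cap (array([ 0.48423553, -0.12633123,  0.14135034]), array([ 0.01656133, -0.02127445]), array([-0.03693167,  0.0084582 ]))
dark base scene [0.50155862 0.03126303 0.044     ]
pale base scene [ 0.48292504 -0.12799566  0.044     ] top [ 0.48165401 -0.12496331  0.044     ]
```

Run:
```python
from h import *
crop("e1","top",100,90,330,190,3.4)
crop("e2","scene",180,60,400,240,3.6)
```

```text
(no output)
```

View pics/e1.png

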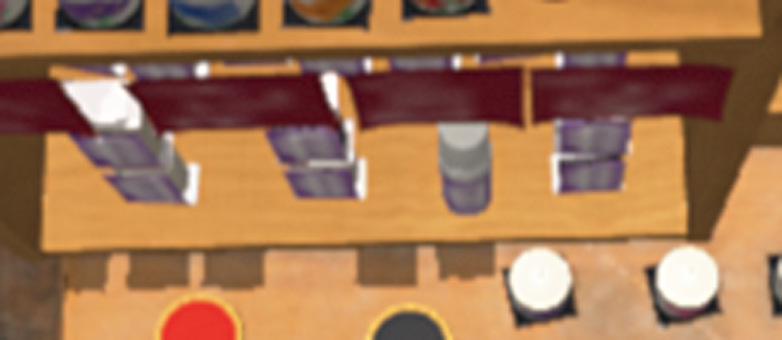

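View pics/e2.png

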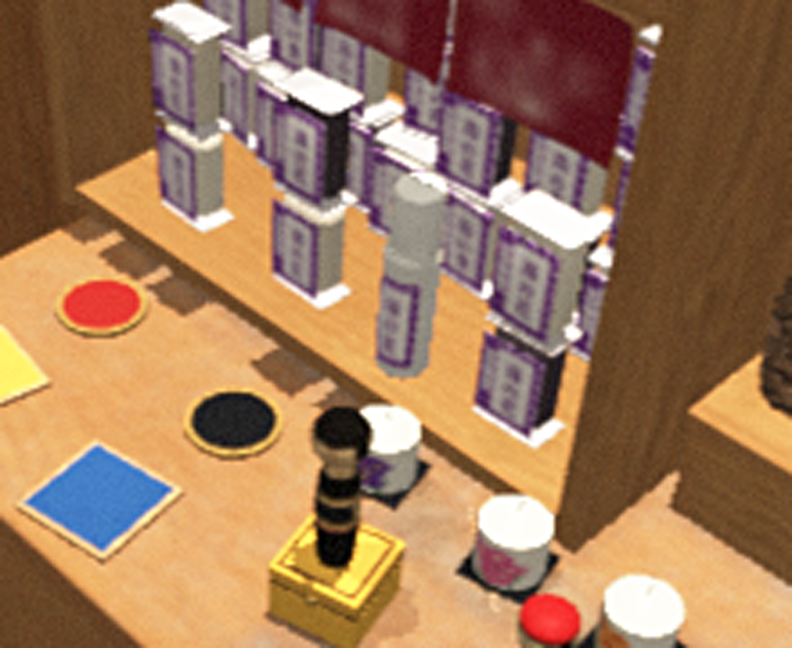

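```bash
python3 - <<'E' | grep -v mat
from m import *
e1=lambda p:un(p,100,90,3.4)[0]
e2=lambda p:un(p,180,60,3.6)[0]
for n,a,b in(("shelfL",(42,250),(78,188)),("shelfR",(687,235),(565,510)),("panel",(690,238),(572,550)),("valanceR hem",(722,118),(611,165)),("valance mid hem",(525,127),(443,80)),("silver",(465,138),(420,185)),("box top",(62,85),(152,10))):
    print(n,*tri(e1(a),e2(b)))
E
```

```text
ybox top [0.5011 0.0308 0.2693] rms px 0.29
ybox scene [0.4999 0.0291 0.2939] rms px 1.27
ybox both [0.5006 0.03   0.2819] rms px 0.97
bbox top [ 0.4816 -0.1286 -0.0509] rms px 0.34
bbox scene [ 0.4805 -0.1277 -0.0302] rms px 1.37
bbox both [ 0.4809 -0.128  -0.039 ] rms px 1.03
red [0.57315304 0.35037391 0.005     ] [0.57282105 0.35058614 0.004     ]
black [0.56131581 0.18928491 0.005     ] [0.56107226 0.18819565 0.004     ]
dark head (array([0.50115161, 0.03057139, 0.14238341]), array([-0.0397105 ,  0.05754782]), array([ 0.08566883, -0.01820481]))
pale cap (array([ 0.48423553, -0.12633123,  0.14135034]), array([ 0.01656133, -0.02127445]), array([-0.03693167,  0.0084582 ]))
dark base scene [0.50155862 0.03126303 0.044     ]
pale base scene [ 0.48292504 -0.12799566  0.044     ] top [ 0.48165401 -0.12496331  0.044     ]
shelfL [0.64275897 0.46883312 0.01910631] [ 0.25306317 -0.43291438] [-0.47976364  0.08896441]
shelfR [ 0.64116696 -0.02845532  0.02681058] [ 0.81619645 -1.00761255] [-1.56846058  0.35023538]
panel [ 0.6496804  -0.03528426 -0.0115536 ] [ 0.69162153 -0.85666267] [-1.33983362  0.30097908]
valanceR hem [ 0.63507044 -0.01869445  0.27922963] [ 0.12418376 -0.14173183] [-0.21560582  0.05296631]
valance mid hem [0.63399111 0.09643377 0.27845863] [ 0.57216451 -0.72235997] [-0.98449304  0.22083422]
silver [0.66767977 0.13492724 0.1757231 ] [ 0.80341866 -1.0464795 ] [-1.40285064  0.30291916]
box top [0.69813228 0.40972906 0.18128705] [-2.45221205  3.92302835] [ 4.22737377 -0.98762552]
```

```bash
cat > g.py <<'E'
import sys,numpy as np
from scipy.spatial.transform import Rotation as R
from plant import robot
# usage g.py x y z psi [...]: shifts in the current tool frame to each target
s=robot.read_state();r=R.from_rotvec(s["orientation"]);p=s["tool_pos"]
print("t",round(s["t"],2),"p",p.round(4),"psi",np.arctan2(-r.as_matrix()[0,1],r.as_matrix()[1,1]).round(4),"F",s["force"].round(2),"open",round(s["opening"],4))
a=np.array(sys.argv[1:],float).reshape(-1,4)
for x in a:
    q=x[3];y=np.array([-np.sin(q),np.cos(q),0]);z=np.array([0,0,-1.]);T=R.from_matrix(np.c_[np.cross(y,z),y,z])
    print(x,"->",r.inv().apply(x[:3]-p).round(4),(r.inv()*T).as_rotvec().round(4))
E
python3 g.py .44 .2 .24 0  .501 .031 .22 0
```

```text
t 0.1 p [0.1446 0.5818 0.2317] psi -0.2438 F [ 0.35 -0.04  0.02] open 0.0932
[0.44 0.2  0.24 0.  ] -> [-0.3788 -0.2992 -0.0079] [-0.0016 -0.0003 -0.2438]
[0.501 0.031 0.22  0.   ] -> [-0.4788 -0.4485  0.0124] [-0.0016 -0.0003 -0.2438]
```

jog_arm(steps=[[0, -0.04, -0.037, 0, 0, 0, -0.05], [0, -0.08, -0.075, 0, 0, 0, -0.1], [0, -0.12, -0.112, 0, 0, 0, -0.15], [0, -0.16, -0.15, 0, 0, 0, -0.2], [0, -0.2, -0.187, 0, 0, 0, -0.244]])

```text
t: 0.72
tool_pos: [0.2941, 0.3504, 0.2317]
orientation: [0.003, -3.141, 0.003]
force: [0.4, -0.1, 0.9]
opening: 0.0932
```

```bash
python3 g.py  .501 .031 .22 0
```

```text
t 0.72 p [0.2941 0.3504 0.2317] psi 0.0021 F [ 0.36 -0.09  0.85] open 0.0932
[0.501 0.031 0.22  0.   ] -> [-0.2063 -0.3198  0.0121] [-0.0018 -0.0006  0.0021]
```

jog_arm(steps=[[0, -0.03, -0.045, 0, 0, 0, 0], [0, -0.06, -0.09, 0, 0, 0, 0], [0, -0.09, -0.135, 0.003, 0, 0, 0], [0, -0.12, -0.18, 0.006, 0, 0, 0], [0, -0.15, -0.225, 0.01, 0, 0, 0]])

```text
t: 1.35
tool_pos: [0.4451, 0.124, 0.2217]
orientation: [0.003, -3.141, 0.003]
force: [-0.1, 0.1, 0.7]
opening: 0.093
```

```bash
python3 g.py  .501 .031 .22 0 .501 .031 .114 0
```

```text
t 1.35 p [0.4451 0.124  0.2217] psi 0.002 F [-0.1   0.12  0.74] open 0.093
[0.501 0.031 0.22  0.   ] -> [-0.0557 -0.0931  0.0019] [-0.0017 -0.0006  0.002 ]
[0.501 0.031 0.114 0.   ] -> [-0.0558 -0.0929  0.1079] [-0.0017 -0.0006  0.002 ]
```

jog_arm(steps=[[0, -0.028, -0.046, 0.001, 0, 0, 0.002], [0, -0.0557, -0.0931, 0.002, -0.0017, 0, 0.002], [0, -0.0557, -0.0931, 0.002, -0.0017, 0, 0.002], [0, -0.0557, -0.093, 0.03, -0.0017, 0, 0.002], [0, -0.0557, -0.093, 0.055, -0.0017, 0, 0.002]])

```text
t: 1.98
tool_pos: [0.5006, 0.0316, 0.1659]
orientation: [0.0, -3.141, -0.001]
force: [0.2, 0.3, 0.4]
opening: 0.093
```

```bash
python3 g.py  .501 .031 .114 0
python3 - <<'E'
from h import *
from plant import robot
for n in("scene","top"):
    c=robot.read_camera(n);np.savez(f"cam_{n}1.npz",**c)
a=load("scene1")["image"][140:290,230:380,::-1];b=load("top1")["image"][150:300,240:390,::-1]
cv2.imwrite("pics/f1.png",cv2.resize(np.hstack([a,b]),None,fx=2.6,fy=2.6))
E
```

```text
t 1.98 p [0.5006 0.0316 0.1659] psi 0.0001 F [0.21 0.31 0.41] open 0.093
[0.501 0.031 0.114 0.   ] -> [-0.0005 -0.0006  0.0519] [ 0.0004 -0.0009  0.0001]
```

View pics/f1.png

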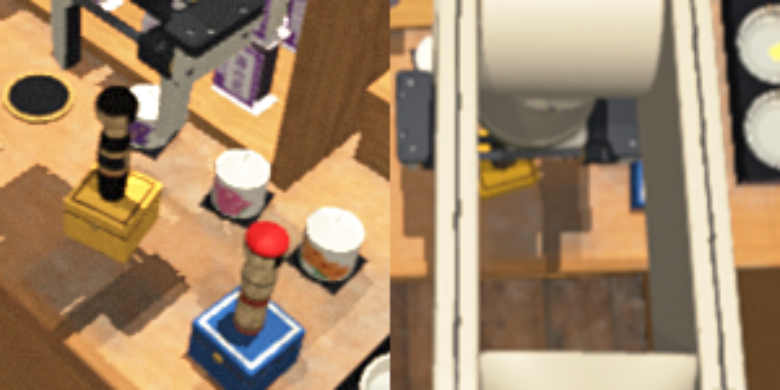

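The picture shows the doll (head at about 118,103 in the left half) centred between the raised fingers. Descending and gripping.

jog_arm(steps=[[0, 0, -0.0006, 0.02, 0, 0, 0], [0, 0, -0.0006, 0.04, 0, 0, 0], [0, 0, -0.0006, 0.052, 0, 0, 0], [0, 0, -0.0006, 0.052, 0, 0, 0], [0.4, 0, -0.0006, 0.052, 0, 0, 0]], force=8)

```text
t: 2.7
tool_pos: [0.4986, 0.0314, 0.1126]
orientation: [0.001, -3.136, -0.001]
force: [0.3, -0.2, 0.1]
opening: 0.0865
```

jog_arm(steps=[[0.55, 0, 0, 0, 0, 0, 0], [0.65, 0, 0, 0, 0, 0, 0], [0.8, 0, 0, 0, 0, 0, 0], [1, 0, 0, 0, 0, 0, 0], [1, 0, 0, 0, 0, 0, 0]])

```text
t: 3.32
tool_pos: [0.4986, 0.0314, 0.1125]
orientation: [0.001, -3.136, -0.001]
force: [-0.0, 0.6, 0.0]
opening: 0.0374
```

```bash
python3 g.py  .501 .031 .114 0
```

```text
t 3.33 p [0.4986 0.0314 0.1125] psi 0.0007 F [-0.    0.56  0.02] open 0.0374
[0.501 0.031 0.114 0.   ] -> [-0.0024 -0.0004 -0.0015] [ 0.0005 -0.0054  0.0007]
```

jog_arm(steps=[[0.55, -0.0024, -0.0004, -0.0015, 0, -0.0054, 0], [0.55, -0.0024, -0.0004, -0.0015, 0, -0.0054, 0], [1, -0.0024, -0.0004, -0.0015, 0, -0.0054, 0], [1, -0.0024, -0.0004, -0.0015, 0, -0.0054, 0], [1, -0.0024, -0.0004, -0.0015, 0, -0.0054, 0]])

```text
t: 3.95
tool_pos: [0.501, 0.031, 0.114]
orientation: [0.001, -3.142, -0.001]
force: [0.1, -0.4, 0.2]
opening: 0.0332
```

jog_arm(steps=[[1, 0, 0, 0, 0, 0, 0], [1, 0, 0, 0, 0, 0, 0], [1, 0, 0, 0, 0, 0, 0], [1, 0, 0, 0, 0, 0, 0]], force=15)

```text
t: 4.45
tool_pos: [0.501, 0.031, 0.114]
orientation: [0.001, -3.142, -0.001]
force: [0.4, -0.5, 0.6]
opening: 0.0331
```

```bash
python3 g.py  .501 .031 .22 0
```

```text
t 4.45 p [0.501 0.031 0.114] psi 0.0007 F [ 0.4  -0.46  0.56] open 0.0331
[0.501 0.031 0.22  0.   ] -> [-0.00e+00  1.00e-04 -1.06e-01] [ 0.0005 -0.      0.0007]
```

Gripped at 33 mm. Lifting.

jog_arm(steps=[[1, 0, 0, -0.015, 0, 0, 0], [1, 0, 0, -0.035, 0, 0, 0], [1, 0, 0, -0.06, 0, 0, 0], [1, 0, 0, -0.085, 0, 0, 0], [1, 0, 0, -0.1, 0, 0, 0]])

```text
t: 5.08
tool_pos: [0.5017, 0.0309, 0.2164]
orientation: [-0.001, 3.139, 0.001]
force: [-0.2, 0.3, -1.3]
opening: 0.0332
```

```bash
python3 - <<'E'
from h import *
from plant import robot
for n in("scene","top"):
    c=robot.read_camera(n);np.savez(f"cam_{n}1.npz",**c)
cv2.imwrite("pics/f2.png",cv2.resize(load("scene1")["image"][130:290,230:380,::-1],None,fx=3.6,fy=3.6))
E
python3 g.py  .5612 .1888 .214 0 .5612 .1888 .075 0
```

```text
t 5.17 p [0.5022 0.0309 0.2165] psi 0.0008 F [ 0.8  -0.43 -0.41] open 0.0329
[0.5612 0.1888 0.214  0.    ] -> [-0.0591  0.1579  0.0028] [0.0004 0.0038 0.0008]
[0.5612 0.1888 0.075  0.    ] -> [-0.0586  0.1578  0.1418] [0.0004 0.0038 0.0008]
```

View pics/f2.png

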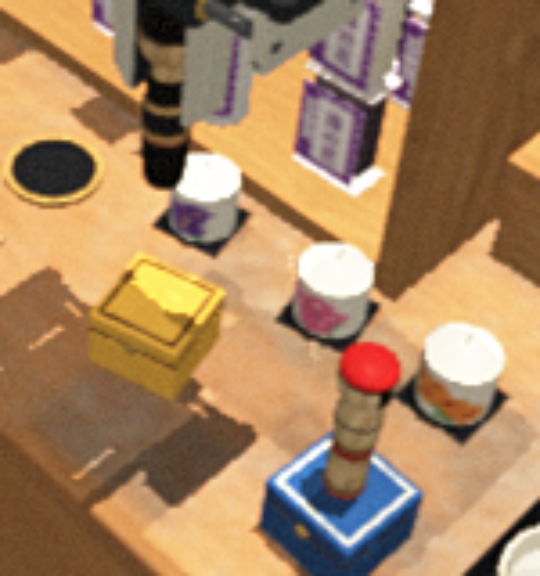

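The dark doll hangs upright in the jaws, base at (165,180) in the crop, box undisturbed. Moving over the black disc.

jog_arm(steps=[[1, -0.007, 0.02, 0, 0, 0.001, 0], [1, -0.02, 0.055, 0, 0, 0.002, 0], [1, -0.037, 0.1, 0.001, 0, 0.003, 0], [1, -0.052, 0.14, 0.002, 0, 0.0038, 0], [1, -0.059, 0.158, 0.003, 0, 0.0038, 0.001]])

```text
t: 5.8
tool_pos: [0.5608, 0.1907, 0.2123]
orientation: [0.002, -3.14, -0.0]
force: [0.0, 0.2, -1.1]
opening: 0.0329
```

```bash
python3 g.py  .5612 .1888 .11 0 .5612 .1888 .075 0
```

```text
t 5.8 p [0.5608 0.1907 0.2123] psi 0.0014 F [ 0.03  0.17 -1.05] open 0.0329
[0.5612 0.1888 0.11   0.    ] -> [-0.0006 -0.0019  0.1023] [ 0.0001 -0.002   0.0014]
[0.5612 0.1888 0.075  0.    ] -> [-0.0007 -0.0019  0.1373] [ 0.0001 -0.002   0.0014]
```

jog_arm(steps=[[1, -0.0006, -0.0019, 0.02, 0, -0.002, 0.0014], [1, -0.0006, -0.0019, 0.05, 0, -0.002, 0.0014], [1, -0.0006, -0.0019, 0.08, 0, -0.002, 0.0014], [1, -0.0006, -0.0019, 0.11, 0, -0.002, 0.0014], [1, -0.0006, -0.0019, 0.124, 0, -0.002, 0.0014]])

```text
t: 6.42
tool_pos: [0.5594, 0.1878, 0.0855]
orientation: [-0.001, -3.137, 0.002]
force: [-0.1, -0.5, -0.1]
opening: 0.0332
```

```bash
python3 g.py  .5612 .1888 .086 0 .5612 .1888 .075 0;python3 - <<'E'
from h import *
from plant import robot
for n in("scene","top"):
    c=robot.read_camera(n);np.savez(f"cam_{n}1.npz",**c)
cv2.imwrite("pics/f3.png",cv2.resize(load("scene1")["image"][130:205,200:300,::-1],None,fx=8,fy=8,interpolation=cv2.INTER_CUBIC))
c=load("scene1");k=lambda P:((proj(c,P)-[200,130]+.5)*8-.5).round()
print(k([[.5612,.1888,.005],[.5612,.1888,.011]]))
E
```

```text
t 6.42 p [0.5594 0.1878 0.0855] psi -0.0004 F [-0.07 -0.53 -0.09] open 0.0332
[0.5612 0.1888 0.086  0.    ] -> [-0.0018  0.001  -0.0006] [-0.0012 -0.0041 -0.0004]
[0.5612 0.1888 0.075  0.    ] -> [-0.0019  0.001   0.0104] [-0.0012 -0.0041 -0.0004]
[[358. 377.]
 [358. 363.]]
```

View pics/f3.png

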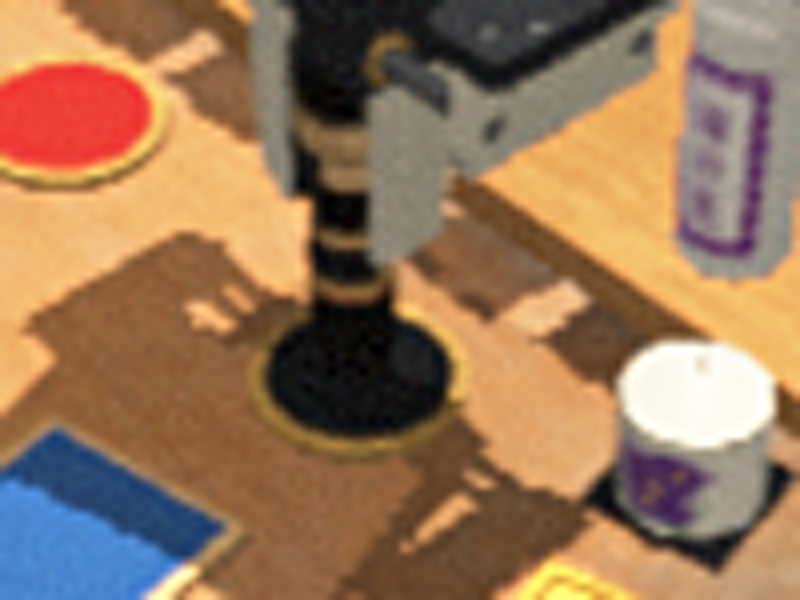

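jog_arm(steps=[[1, -0.0022, 0.0005, 0, -0.0012, -0.0041, 0], [1, -0.0022, 0.0005, 0.003, -0.0012, -0.0041, 0], [1, -0.0022, 0.0005, 0.006, -0.0012, -0.0041, 0], [1, -0.0022, 0.0005, 0.009, -0.0012, -0.0041, 0], [1, -0.0022, 0.0005, 0.009, -0.0012, -0.0041, 0]])

```text
t: 7.15
tool_pos: [0.5615, 0.1885, 0.0767]
orientation: [-0.0, -3.141, -0.0]
force: [-0.5, -0.3, -0.3]
opening: 0.033
```

```bash
python3 g.py  .5612 .1888 .075 0;python3 - <<'E'
from h import *
from plant import robot
for n in("scene","top"):
    c=robot.read_camera(n);np.savez(f"cam_{n}1.npz",**c)
cv2.imwrite("pics/f4.png",cv2.resize(load("scene1")["image"][130:205,200:300,::-1],None,fx=8,fy=8,interpolation=cv2.INTER_CUBIC))
E
```

```text
t 7.15 p [0.5615 0.1885 0.0767] psi -0.0003 F [-0.47 -0.28 -0.3 ] open 0.033
[0.5612 0.1888 0.075  0.    ] -> [0.0003 0.0003 0.0017] [ 0.     -0.0003 -0.0003]
```

View pics/f4.png

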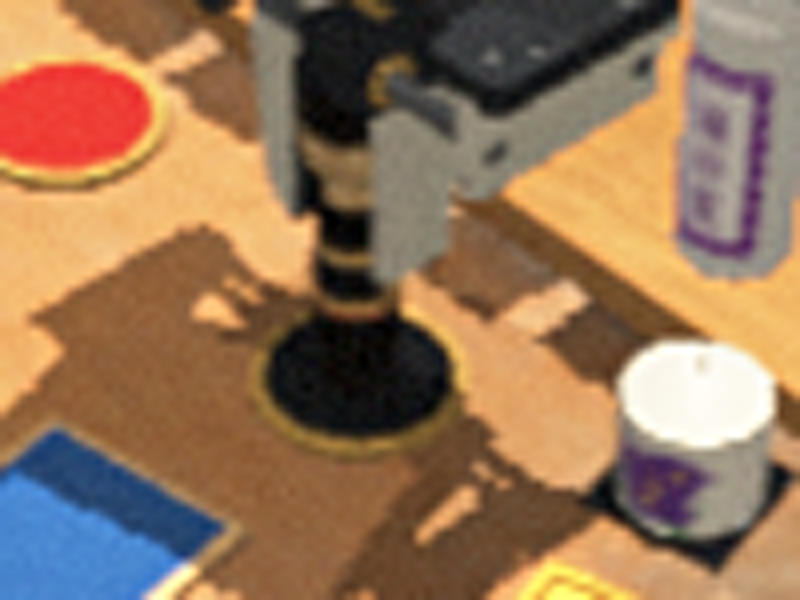

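The doll's body (columns 315–402) is centred on the disc (column ~359), and just above it. Lowering to contact.

jog_arm(steps=[[1, 0.0003, 0.0002, 0.001, 0, 0, 0], [1, 0.0003, 0.0002, 0.0017, 0, 0, 0], [1, 0.0003, 0.0002, 0.0022, 0, 0, 0], [1, 0.0003, 0.0002, 0.0022, 0, 0, 0]])

```text
t: 7.75
tool_pos: [0.5616, 0.1888, 0.075]
orientation: [0.0, 3.141, 0.0]
force: [0.8, 0.4, 0.6]
opening: 0.0331
```

jog_arm(steps=[[1, 0, 0, 0.0005, 0, 0, 0], [1, 0, 0, 0.001, 0, 0, 0], [1, 0, 0, 0.001, 0, 0, 0]])

```text
t: 8.12
tool_pos: [0.5623, 0.1889, 0.075]
orientation: [0.0, 3.139, 0.001]
force: [-0.2, -0.2, 5.3]
opening: 0.0331
```

Contact felt (5 N). Easing and releasing.

jog_arm(steps=[[1, 0.0007, 0, -0.0003, 0, 0.0025, 0], [1, 0.0007, 0, -0.0003, 0, 0.0025, 0], [0.55, 0.0007, 0, -0.0003, 0, 0.0025, 0], [0.45, 0.0007, 0, -0.0003, 0, 0.0025, 0], [0, 0.0007, 0, -0.0003, 0, 0.0025, 0]])

```text
t: 8.75
tool_pos: [0.5616, 0.1889, 0.0752]
orientation: [-0.001, -3.141, -0.001]
force: [0.4, 0.4, -0.4]
opening: 0.0567
```

jog_arm(steps=[[0, 0, 0, 0, 0, 0, 0], [0, 0, 0, 0, 0, 0, 0], [0, 0, 0, 0, 0, 0, 0], [0, 0, 0, 0, 0, 0, 0]])

```text
t: 9.25
tool_pos: [0.5615, 0.1889, 0.0752]
orientation: [-0.0, -3.141, -0.001]
force: [-0.6, -0.2, -0.3]
opening: 0.0918
```

```bash
python3 g.py  .5612 .1888 .19 0
```

```text
t 9.25 p [0.5615 0.1889 0.0752] psi -0.0003 F [-0.63 -0.18 -0.29] open 0.0918
[0.5612 0.1888 0.19   0.    ] -> [ 0.0004 -0.     -0.1148] [ 0.0005 -0.0006 -0.0003]
```

jog_arm(steps=[[0, 0, 0, -0.02, 0, 0, 0], [0, 0, 0, -0.05, 0, 0, 0], [0, 0, 0, -0.09, 0, 0, 0], [0, 0, 0, -0.125, 0, 0, 0], [0, 0.03, -0.03, -0.13, 0, 0, 0]])

```text
t: 9.88
tool_pos: [0.5344, 0.16, 0.2108]
orientation: [-0.002, 3.134, 0.004]
force: [-0.6, -0.3, -0.6]
opening: 0.0927
```

```bash
python3 g.py .484 -.127 .205 0 .484 -.127 .105 0
```

```text
t 9.88 p [0.5344 0.16   0.2108] psi 0.0013 F [-0.61 -0.27 -0.6 ] open 0.0927
[ 0.484 -0.127  0.205  0.   ] -> [ 0.0508 -0.287   0.0047] [0.0024 0.0075 0.0013]
[ 0.484 -0.127  0.105  0.   ] -> [ 0.0515 -0.2872  0.1047] [0.0024 0.0075 0.0013]
```

jog_arm(steps=[[0, 0.01, -0.058, 0, 0.001, 0.004, 0], [0, 0.02, -0.115, 0, 0.002, 0.0075, 0], [0, 0.03, -0.172, 0.001, 0.0024, 0.0075, 0], [0, 0.041, -0.23, 0.003, 0.0024, 0.0075, 0], [0, 0.051, -0.287, 0.005, 0.0024, 0.0075, 0.001]])

```text
t: 10.5
tool_pos: [0.4836, -0.129, 0.2067]
orientation: [-0.001, 3.139, -0.001]
force: [0.1, 0.0, -0.3]
opening: 0.0928
```

```bash
python3 g.py .484 -.127 .165 0 .484 -.127 .105 0;  python3 - <<'E'
from h import *
from plant import robot
for n in("scene",):
    c=robot.read_camera(n);np.savez(f"cam_{n}1.npz",**c)
cv2.imwrite("pics/f5.png",cv2.resize(load("scene1")["image"][100:300,190:390,::-1],None,fx=3,fy=3,interpolation=cv2.INTER_CUBIC))
E
```

```text
t 10.5 p [ 0.4836 -0.129   0.2067] psi 0.0004 F [ 0.08  0.02 -0.28] open 0.0928
[ 0.484 -0.127  0.165  0.   ] -> [-0.0003  0.002   0.0417] [-0.0009  0.0025  0.0004]
[ 0.484 -0.127  0.105  0.   ] -> [-1.000e-04  2.000e-03  1.017e-01] [-0.0009  0.0025  0.0004]
```

View pics/f5.png

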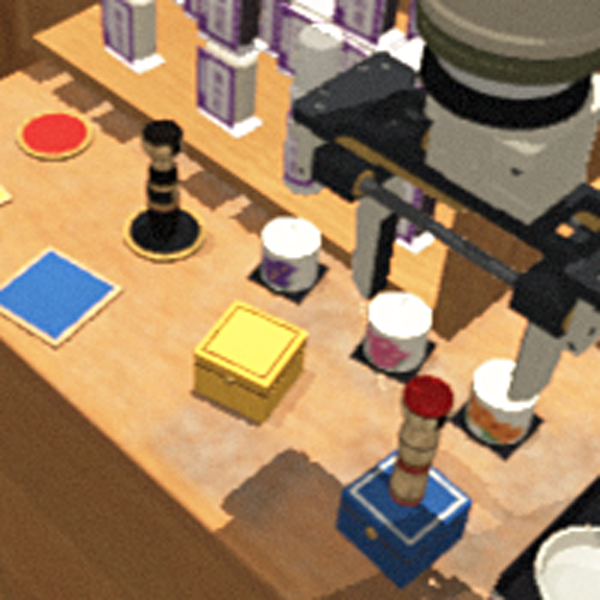

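The dark doll stands upright in the middle of the black disc (163,232). Descending on the pale doll.

jog_arm(steps=[[0, 0, 0.002, 0.015, -0.0009, 0.0025, 0], [0, 0, 0.002, 0.04, -0.0009, 0.0025, 0], [0, 0, 0.002, 0.07, -0.0009, 0.0025, 0], [0, 0, 0.002, 0.095, -0.0009, 0.0025, 0], [0, 0, 0.002, 0.1017, -0.0009, 0.0025, 0]], force=8)

```text
t: 11.18
tool_pos: [0.4812, -0.1318, 0.1027]
orientation: [-0.002, -3.137, 0.004]
force: [-0.0, 0.3, 0.3]
opening: 0.0929
```

```bash
python3 g.py .484 -.127 .105 0
```

```text
t 11.18 p [ 0.4812 -0.1318  0.1027] psi -0.0015 F [-0.01  0.33  0.26] open 0.0929
[ 0.484 -0.127  0.105  0.   ] -> [-0.0028  0.0048 -0.0023] [-0.0023 -0.0047 -0.0015]
```

jog_arm(steps=[[0.5, -0.0028, 0.0048, -0.0023, -0.0023, -0.0047, -0.0015], [0.5, -0.0028, 0.0048, -0.0023, -0.0023, -0.0047, -0.0015], [0.5, -0.0028, 0.0048, -0.0023, -0.0023, -0.0047, -0.0015], [0.55, -0.0028, 0.0048, -0.0023, -0.0023, -0.0047, -0.0015], [0.58, -0.0028, 0.0048, -0.0023, -0.0023, -0.0047, -0.0015]])

```text
t: 11.8
tool_pos: [0.4841, -0.1271, 0.1052]
orientation: [0.0, 3.141, -0.0]
force: [1.0, 0.1, -0.8]
opening: 0.0474
```

```bash
python3 g.py .484 -.127 .105 0
```

```text
t 11.8 p [ 0.4841 -0.1271  0.1052] psi -0.0002 F [ 1.01  0.12 -0.76] open 0.0474
[ 0.484 -0.127  0.105  0.   ] -> [0.0001 0.0001 0.0002] [-0.0002  0.0003 -0.0002]
```

jog_arm(steps=[[0.65, 0, 0, 0, 0, 0, 0], [0.7, 0, 0, 0, 0, 0, 0], [0.8, 0, 0, 0, 0, 0, 0], [1, 0, 0, 0, 0, 0, 0], [1, 0, 0, 0, 0, 0, 0]])

```text
t: 12.42
tool_pos: [0.4841, -0.1271, 0.1053]
orientation: [0.0, 3.141, -0.0]
force: [0.2, -0.1, 1.0]
opening: 0.0288
```

jog_arm(steps=[[1, 0, 0, 0, 0, 0, 0], [1, 0, 0, 0, 0, 0, 0], [1, 0, 0, 0, 0, 0, 0], [1, 0, 0, 0, 0, 0, 0]], force=15)

```text
t: 12.92
tool_pos: [0.4841, -0.1271, 0.1053]
orientation: [0.0, 3.141, -0.0]
force: [0.3, 1.0, 0.1]
opening: 0.0282
```

jog_arm(steps=[[1, 0, 0, -0.015, 0, 0, 0], [1, 0, 0, -0.035, 0, 0, 0], [1, 0, 0, -0.065, 0, 0, 0], [1, 0, 0, -0.1, 0, 0, 0], [1, 0, 0, -0.12, 0, 0, 0]])

```text
t: 13.55
tool_pos: [0.4848, -0.1275, 0.2286]
orientation: [0.0, 3.138, -0.002]
force: [0.7, -0.0, 0.1]
opening: 0.0282
```

```bash
python3 g.py .484 .15 .23 0  .573 .3504 .23 0;  python3 - <<'E'
from h import *
from plant import robot
for n in("scene",):
    c=robot.read_camera(n);np.savez(f"cam_{n}1.npz",**c)
cv2.imwrite("pics/f6.png",cv2.resize(load("scene1")["image"][100:300,190:390,::-1],None,fx=3,fy=3,interpolation=cv2.INTER_CUBIC))
E
```

```text
t 13.55 p [ 0.4848 -0.1275  0.2286] psi -0.0003 F [ 0.67 -0.02  0.07] open 0.0282
[0.484 0.15  0.23  0.   ] -> [ 0.0009  0.2775 -0.0018] [-0.0015  0.0035 -0.0003]
[0.573  0.3504 0.23   0.    ] -> [-0.088   0.4779 -0.0018] [-0.0015  0.0035 -0.0003]
```

View pics/f6.png

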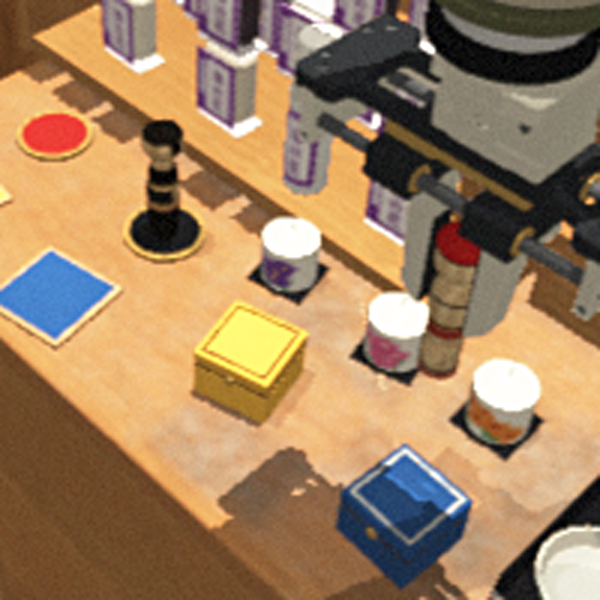

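The pale doll is held upright, base near (440,370), well above everything. Carrying across.

jog_arm(steps=[[1, 0, 0.025, 0, 0, 0.0035, 0], [1, 0, 0.075, 0, -0.0015, 0.0035, 0], [1, 0, 0.13, -0.001, -0.0015, 0.0035, 0], [1, 0, 0.185, -0.0018, -0.0015, 0.0035, 0], [1, 0, 0.24, -0.0018, -0.0015, 0.0035, 0]])

```text
t: 14.22
tool_pos: [0.4855, 0.1139, 0.2326]
orientation: [0.001, 3.138, -0.002]
force: [1.4, -1.1, -0.5]
opening: 0.0284
```

```bash
python3 g.py .573 .3504 .22 0
```

```text
t 14.22 p [0.4855 0.1139 0.2326] psi -0.0005 F [ 1.43 -1.11 -0.5 ] open 0.0284
[0.573  0.3504 0.22   0.    ] -> [-0.0873  0.2366  0.0126] [-0.0011  0.0037 -0.0005]
```

jog_arm(steps=[[1, -0.015, 0.05, 0.002, 0, 0.002, 0], [1, -0.034, 0.1, 0.005, -0.001, 0.0037, 0], [1, -0.054, 0.15, 0.008, -0.001, 0.0037, 0], [1, -0.074, 0.2, 0.011, -0.001, 0.0037, 0], [1, -0.0873, 0.2366, 0.0126, -0.001, 0.0037, 0]])

```text
t: 14.85
tool_pos: [0.5731, 0.3525, 0.2195]
orientation: [0.001, -3.141, 0.0]
force: [0.2, -0.7, -0.9]
opening: 0.0285
```

```bash
python3 g.py .573 .3504 .079 0 .573 .3504 .066 0
```

```text
t 14.85 p [0.5731 0.3525 0.2195] psi 0.0004 F [ 0.23 -0.72 -0.88] open 0.0285
[0.573  0.3504 0.079  0.    ] -> [ 1.000e-04 -2.000e-03  1.405e-01] [-0.0003 -0.0005  0.0004]
[0.573  0.3504 0.066  0.    ] -> [ 1.000e-04 -2.000e-03  1.535e-01] [-0.0003 -0.0005  0.0004]
```

jog_arm(steps=[[1, 0, -0.002, 0.02, 0, 0, 0], [1, 0, -0.002, 0.05, 0, 0, 0], [1, 0, -0.002, 0.085, 0, 0, 0], [1, 0, -0.002, 0.118, 0, 0, 0], [1, 0, -0.002, 0.137, 0, 0, 0]])

```text
t: 15.48
tool_pos: [0.5715, 0.3487, 0.0795]
orientation: [-0.0, -3.138, 0.004]
force: [-0.1, -0.3, -1.0]
opening: 0.0279
```

```bash
python3 g.py .573 .3504 .068 0
```

```text
t 15.47 p [0.5715 0.3487 0.0795] psi -0.0003 F [-0.07 -0.26 -0.98] open 0.0279
[0.573  0.3504 0.068  0.    ] -> [-0.0015  0.0018  0.0115] [-0.0024 -0.004  -0.0003]
```

jog_arm(steps=[[1, -0.0015, 0.0018, 0, -0.0024, -0.004, 0], [1, -0.0015, 0.0018, 0.004, -0.0024, -0.004, 0], [1, -0.0015, 0.0018, 0.008, -0.0024, -0.004, 0], [1, -0.0015, 0.0018, 0.0115, -0.0024, -0.004, 0], [1, -0.0015, 0.0018, 0.0115, -0.0024, -0.004, 0]])

```text
t: 16.1
tool_pos: [0.5729, 0.3504, 0.068]
orientation: [-0.0, -3.142, 0.0]
force: [-0.5, 0.5, -1.2]
opening: 0.0281
```

```bash
python3 g.py .573 .3504 .065 0;python3 - <<'E'
from h import *
from plant import robot
for n in("scene",):
    c=robot.read_camera(n);np.savez(f"cam_{n}1.npz",**c)
cv2.imwrite("pics/f7.png",cv2.resize(load("scene1")["image"][95:170,165:265,::-1],None,fx=8,fy=8,interpolation=cv2.INTER_CUBIC))
E
```

```text
t 16.1 p [0.5729 0.3504 0.068 ] psi -0.0002 F [-0.5   0.51 -1.21] open 0.0281
[0.573  0.3504 0.065  0.    ] -> [-0.0001 -0.      0.003 ] [-0.     -0.     -0.0002]
```

View pics/f7.png

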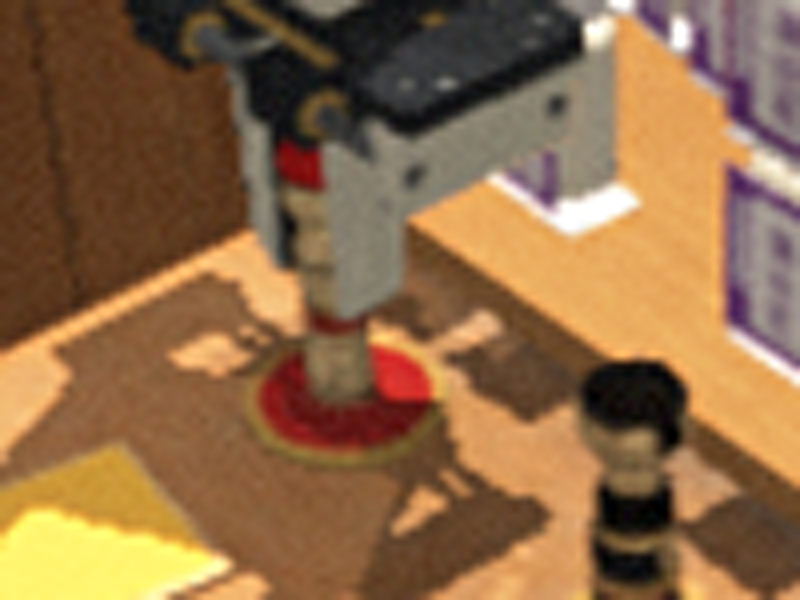

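Run:
```python
from h import *
c=load("scene1");k=lambda P:((proj(c,P)-[165,95]+.5)*8-.5).round(1)
print(k([[.573,.3504,.005],[.573,.3504,.007],[.583,.3504,.007],[.573,.3604,.007]]))
t=np.linspace(0,6.28,13)
for r,z in((.034,.005),(.0105,.007)):
    q=k(np.c_[.573+r*np.cos(t),.3504+r*np.sin(t),0*t+z]);print(q.min(0),q.max(0))
cv2.imwrite("pics/f8.png",cv2.resize(c["image"][130:160,190:225,::-1],None,fx=20,fy=20,interpolation=cv2.INTER_CUBIC))
```

```text
[[343.9 400. ]
 [343.5 395.4]
 [366.8 382.9]
 [325.1 381.8]]
[243.1 339.8] [443.6 463. ]
[312.4 376.5] [374.4 414.5]
```

View pics/f8.png

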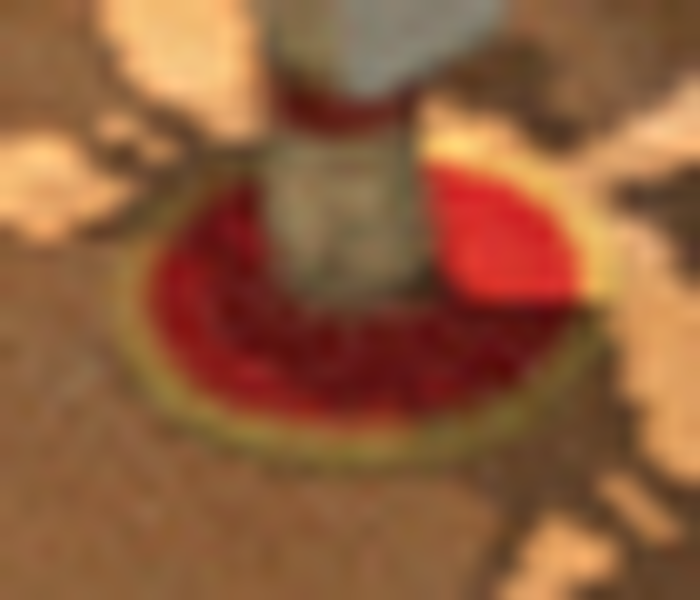

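The base's dark red band merges with the red disc, so the apparent bottom is a bit lower than the pale part; columns 305–376 against an expected 312–374: within ~1 mm. Lowering to contact.

jog_arm(steps=[[1, -0.0004, 0, 0.001, 0, 0, 0], [1, -0.0004, -0.0003, 0.002, 0, 0, 0], [1, -0.0004, -0.0003, 0.002, 0, 0, 0]])

```text
t: 16.52
tool_pos: [0.5736, 0.3503, 0.0663]
orientation: [0.0, 3.141, 0.0]
force: [1.0, -0.6, 1.5]
opening: 0.0284
```

jog_arm(steps=[[1, 0.0003, 0, 0.0005, 0, 0, 0], [1, 0.0003, 0, 0.0008, 0, 0, 0], [1, 0.0003, 0, 0.0008, 0, 0, 0]])

```text
t: 16.9
tool_pos: [0.5737, 0.3504, 0.0662]
orientation: [0.0, 3.14, 0.001]
force: [-0.5, -0.1, 4.5]
opening: 0.0281
```

jog_arm(steps=[[1, 0.0004, 0, 0, 0, 0.0016, 0], [1, 0.0004, 0, 0, 0, 0.0016, 0], [0.65, 0.0004, 0, 0, 0, 0.0016, 0], [0.5, 0.0004, 0, 0, 0, 0.0016, 0], [0, 0.0004, 0, 0, 0, 0.0016, 0]])

```text
t: 17.52
tool_pos: [0.573, 0.3503, 0.0658]
orientation: [-0.0, -3.141, -0.001]
force: [-0.5, -0.3, -0.1]
opening: 0.048
```

jog_arm(steps=[[0, 0, 0, 0, 0, 0, 0], [0, 0, 0, 0, 0, 0, 0], [0, 0, 0, 0, 0, 0, 0], [0, 0, 0, 0, 0, 0, 0], [0, 0, 0, 0, 0, 0, 0]])

```text
t: 18.15
tool_pos: [0.573, 0.3503, 0.0658]
orientation: [-0.0, -3.141, -0.001]
force: [0.2, -0.4, -0.3]
opening: 0.0924
```

jog_arm(steps=[[0, 0, 0, -0.02, 0, 0, 0], [0, 0, 0, -0.05, 0, 0, 0], [0, 0, 0, -0.09, 0, 0, 0], [0, 0, 0, -0.135, 0, 0, 0], [0, 0.05, -0.03, -0.14, 0, 0, 0]])

```text
t: 18.77
tool_pos: [0.5277, 0.3224, 0.2126]
orientation: [0.0, 3.132, 0.008]
force: [-0.6, -0.1, 0.1]
opening: 0.0929
```

```bash
python3 g.py .46 -.02 .2 0 .501 .031 .2 .275
```

```text
t 18.77 p [0.5277 0.3224 0.2126] psi -0.0002 F [-0.64 -0.14  0.09] open 0.0929
[ 0.46 -0.02  0.2   0.  ] -> [ 0.0677 -0.3425  0.0101] [ 0.0054  0.0092 -0.0002]
[0.501 0.031 0.2   0.275] -> [ 0.0267 -0.2915  0.0108] [ 0.0041  0.0099 -0.2752]
```

Run:
```python
from h import *
from plant import robot
for n in("scene","top"):
    c=robot.read_camera(n);np.savez(f"cam_{n}2.npz",**c)
a=load("scene2")["image"][120:300,180:360,::-1];b=load("top2")["image"][130:310,210:390,::-1]
cv2.imwrite("pics/h0.png",cv2.resize(np.hstack([a,b]),None,fx=2.2,fy=2.2))
crop("h1","top2",262,190,307,235,13)
crop("h2","top2",328,198,368,238,15)
crop("h3","scene2",250,193,300,243,12)
crop("h4","scene2",298,245,353,295,12)
```

```text
(no output)
```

View pics/h0.png

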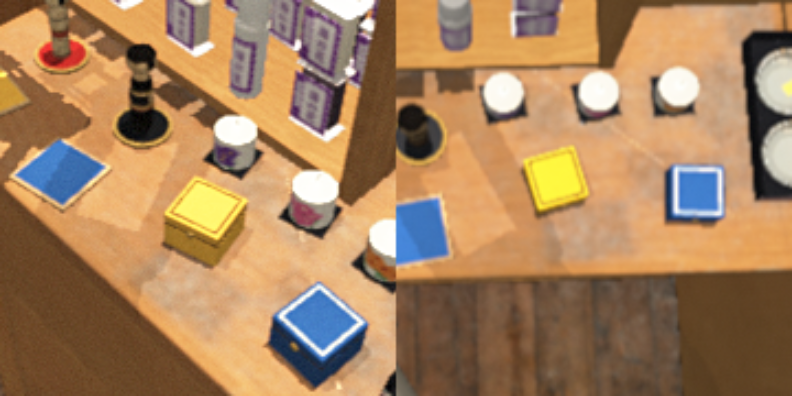

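View pics/h1.png

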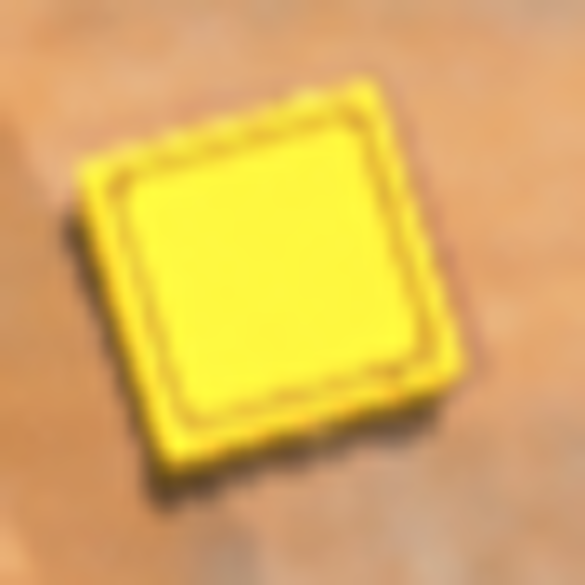

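View pics/h2.png

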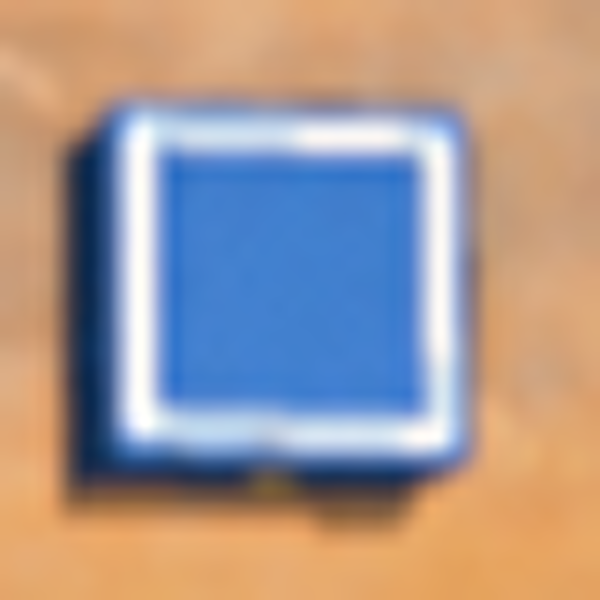

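View pics/h3.png

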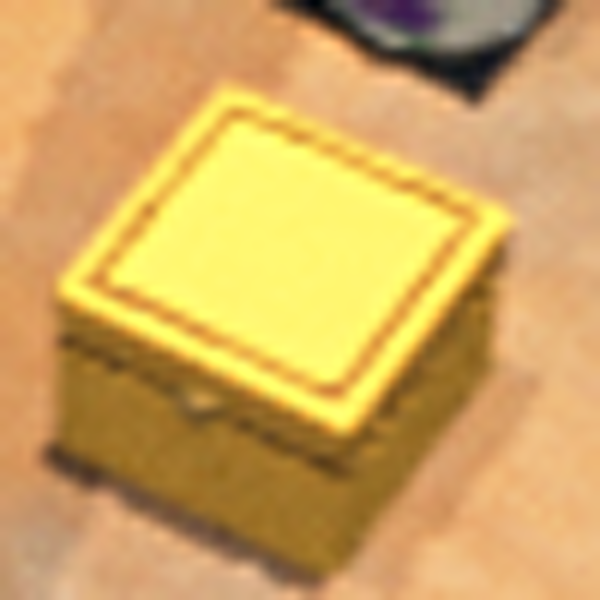

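View pics/h4.png

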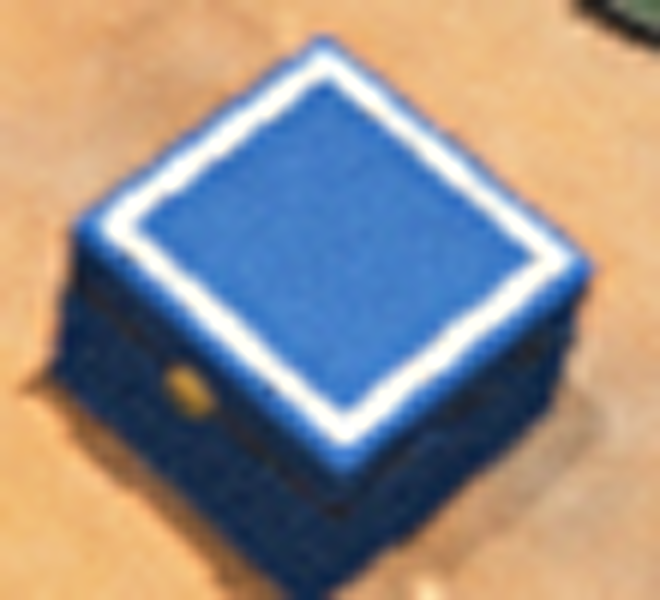

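```bash
sed -n '1,22p' m.py > m2.py; sed -i '/^fit(/d' m2.py
python3 - <<'E'
from m2 import *
for z in(.044,.046):
  fit("ybox",.030,z,un([(80,163),(375,80),(468,375),(168,470)],262,190,13),un([(58,288),(222,85),(514,215),(348,440)],250,193,12))
  fit("bbox",.030,z,un([(108,102),(470,108),(472,465),(108,468)],328,198,15),un([(75,225),(322,35),(592,268),(340,475)],298,245,12))
# inner-frame blue lid via image edges
E
```

```text
Traceback (most recent call last):
  File "m2.py", line 18
    for n,a,b in(("red",(286.5,231),(444,144)),("black",(650,248),(655,328))):
                                                                              ^
IndentationError: expected an indented block after 'for' statement on line 18
```

```bash
sed -i '18,$d' m2.py
python3 - <<'E'
from m2 import *
for z in(.044,.046):
  fit("ybox",.030,z,un([(80,163),(375,80),(468,375),(168,470)],262,190,13),un([(58,288),(222,85),(514,215),(348,440)],250,193,12))
  fit("bbox",.030,z,un([(108,102),(470,108),(472,465),(108,468)],328,198,15),un([(75,225),(322,35),(592,268),(340,475)],298,245,12))
E
```

```text
ybox top [0.5011 0.0303 0.2588] rms px 0.2
ybox scene [0.5019 0.0304 0.258 ] rms px 0.3
ybox both [0.5015 0.0303 0.2585] rms px 0.28
bbox top [ 0.4816 -0.1285 -0.0496] rms px 0.27
bbox scene [ 0.4824 -0.1281 -0.0611] rms px 0.53
bbox both [ 0.482  -0.1283 -0.0563] rms px 0.44
ybox top [0.5007 0.0305 0.2588] rms px 0.2
ybox scene [0.5006 0.0293 0.258 ] rms px 0.31
ybox both [0.5008 0.0299 0.2585] rms px 0.31
bbox top [ 0.4813 -0.128  -0.0496] rms px 0.27
bbox scene [ 0.4812 -0.1288 -0.0611] rms px 0.57
bbox both [ 0.4813 -0.1285 -0.0563] rms px 0.47
```

```bash
python3 g.py .5013 .0303 .15 .2585
```

```text
t 18.88 p [0.5184 0.3179 0.2057] psi 0.0001 F [ 0.24 -0.88 -0.91] open 0.0931
[0.5013 0.0303 0.15   0.2585] -> [ 0.0169 -0.2875  0.0563] [-0.0011 -0.0051 -0.2584]
```

jog_arm(steps=[[0, 0.015, -0.05, 0, 0, -0.0025, -0.05], [0, 0.017, -0.11, 0, -0.001, -0.005, -0.1], [0, 0.017, -0.17, 0, -0.001, -0.005, -0.16], [0, 0.017, -0.23, 0.01, -0.001, -0.005, -0.21], [0, 0.0169, -0.2875, 0.03, -0.001, -0.005, -0.2584]])

```text
t: 19.5
tool_pos: [0.5027, 0.0285, 0.1787]
orientation: [-0.407, 3.11, -0.002]
force: [0.4, -0.4, 0.3]
opening: 0.0933
```

```bash
python3 g.py .5013 .0303 .07 .2585 .5013 .0303 .023 .2585
```

```text
t 19.5 p [0.5027 0.0285 0.1787] psi 0.2602 F [ 0.38 -0.4   0.32] open 0.0933
[0.5013 0.0303 0.07   0.2585] -> [0.0014 0.0023 0.1087] [-0.0016  0.0044  0.0017]
[0.5013 0.0303 0.023  0.2585] -> [0.0016 0.0024 0.1557] [-0.0016  0.0044  0.0017]
```

jog_arm(steps=[[0, 0.0014, 0.0023, 0.02, -0.0016, 0.0044, 0.0017], [0, 0.0014, 0.0023, 0.05, -0.0016, 0.0044, 0.0017], [0, 0.0014, 0.0023, 0.08, -0.0016, 0.0044, 0.0017], [0, 0.0014, 0.0023, 0.095, -0.0016, 0.0044, 0.0017], [0, 0.0014, 0.0023, 0.095, -0.0016, 0.0044, 0.0017]])

```text
t: 20.12
tool_pos: [0.5007, 0.031, 0.0831]
orientation: [0.406, -3.114, -0.001]
force: [-0.2, 0.7, -0.8]
opening: 0.0929
```

```bash
python3 g.py .5013 .0303 .023 .2585
python3 - <<'E'
from h import *
from plant import robot
for n in("scene",):
    c=robot.read_camera(n);np.savez(f"cam_{n}1.npz",**c)
cv2.imwrite("pics/i1.png",cv2.resize(load("scene1")["image"][130:260,210:340,::-1],None,fx=4.5,fy=4.5,interpolation=cv2.INTER_CUBIC))
E
```

```text
t 20.12 p [0.5007 0.031  0.0831] psi 0.2591 F [-0.24  0.66 -0.82] open 0.0929
[0.5013 0.0303 0.023  0.2585] -> [-0.0005 -0.0009  0.0601] [ 0.0007 -0.0016  0.0006]
```

View pics/i1.png

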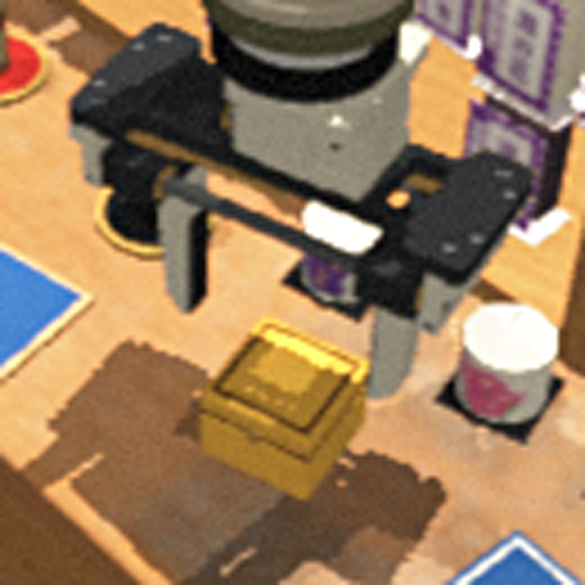

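Run:
```python
from m2 import *
for n,p in(("pinkFL",(340,205)),("pinkFR",(438,183)),("purpFL",(98,203)),("purpFR",(197,186)),("tray front-left",(775,290)),("traybot",(793,400))): print(n,ray(T,un(p,235,150,5.7)[0],0.0).round(4))
```

```text
pinkFL [ 0.5737 -0.0063  0.    ]
pinkFR [ 0.583  -0.0521  0.    ]
purpFL [0.5775 0.1053 0.    ]
purpFR [0.5844 0.0593 0.    ]
tray front-left [ 0.5287 -0.2035  0.    ]
traybot [ 0.4779 -0.2073  0.    ]
```

jog_arm(steps=[[0, -0.0005, -0.0009, 0.015, 0.0007, -0.0016, 0.0006], [0, -0.0005, -0.0009, 0.035, 0.0007, -0.0016, 0.0006], [0, -0.0005, -0.0009, 0.052, 0.0007, -0.0016, 0.0006], [0, -0.0005, -0.0009, 0.06, 0.0007, -0.0016, 0.0006], [0, -0.0005, -0.0009, 0.06, 0.0007, -0.0016, 0.0006]])

```text
t: 20.8
tool_pos: [0.5018, 0.0301, 0.0236]
orientation: [-0.405, 3.115, -0.0]
force: [-0.3, -0.1, 0.1]
opening: 0.0929
```

```bash
python3 g.py .5013 .0303 .023 .2585
```

```text
t 20.8 p [0.5018 0.0301 0.0236] psi 0.2585 F [-0.34 -0.14  0.14] open 0.0929
[0.5013 0.0303 0.023  0.2585] -> [0.0004 0.0003 0.0006] [-0.0003  0.0006 -0.    ]
```

jog_arm(steps=[[0.25, 0.0004, 0.0003, 0, 0, 0, 0], [0.3, 0.0004, 0.0003, 0, 0, 0, 0], [0.35, 0.0004, 0.0003, 0, 0, 0, 0], [0.5, 0.0004, 0.0003, 0, 0, 0, 0], [0.6, 0.0004, 0.0003, 0, 0, 0, 0]], force=10)

```text
t: 21.42
tool_pos: [0.5016, 0.0303, 0.024]
orientation: [-0.405, 3.114, -0.0]
force: [-0.7, -0.1, 2.4]
opening: 0.0597
```

jog_arm(steps=[[0.8, 0, 0, 0, 0, 0, 0], [0.8, 0, 0, 0, 0, 0, 0], [0.8, 0, 0, 0, 0, 0, 0], [0.8, 0, 0, 0, 0, 0, 0]], force=25)

```text
t: 21.92
tool_pos: [0.5015, 0.0303, 0.0239]
orientation: [-0.405, 3.114, -0.0]
force: [-0.1, 1.2, 1.8]
opening: 0.0601
```

jog_arm(steps=[[0.8, 0, 0, -0.015, 0, 0, 0], [0.8, 0, 0, -0.045, 0, 0, 0], [0.8, 0, 0, -0.085, 0, 0, 0], [0.8, 0, 0, -0.13, 0, 0, 0], [0.8, 0, 0, -0.165, 0, 0, 0]])

```text
t: 22.55
tool_pos: [0.5017, 0.0303, 0.1919]
orientation: [-0.404, 3.112, -0.001]
force: [0.1, 0.4, -2.1]
opening: 0.0597
```

```bash
python3 g.py .4615 .3497 .17 -.143
```

```text
t 22.55 p [0.5017 0.0303 0.1919] psi 0.2584 F [ 0.08  0.43 -2.12] open 0.0597
[ 0.4615  0.3497  0.17   -0.143 ] -> [-0.0427  0.3191  0.0217] [-4.000e-04  3.200e-03  4.014e-01]
```

jog_arm(steps=[[0.8, 0.01, 0.03, 0, 0, 0.001, 0.05], [0.8, 0.005, 0.08, 0, 0, 0.003, 0.12], [0.8, -0.005, 0.135, 0, 0, 0.003, 0.2], [0.8, -0.015, 0.19, 0, 0, 0.003, 0.28], [0.8, -0.028, 0.245, 0.002, 0, 0.003, 0.36]])

```text
t: 23.18
tool_pos: [0.4658, 0.2761, 0.191]
orientation: [0.164, 3.136, 0.0]
force: [1.4, -1.5, -0.7]
opening: 0.0601
```

```bash
python3 g.py .4615 .3497 .15 -.143
```

```text
t 23.18 p [0.4658 0.2761 0.191 ] psi -0.1043 F [ 1.38 -1.46 -0.68] open 0.0601
[ 0.4615  0.3497  0.15   -0.143 ] -> [0.012  0.0727 0.041 ] [0.0002 0.0014 0.0387]
```

jog_arm(steps=[[0.8, 0.006, 0.04, 0.005, 0, 0.0014, 0.02], [0.8, 0.012, 0.0727, 0.02, 0, 0.0014, 0.0387], [0.8, 0.012, 0.0727, 0.05, 0, 0.0014, 0.0387], [0.8, 0.012, 0.0727, 0.09, 0, 0.0014, 0.0387], [0.8, 0.012, 0.0727, 0.125, 0, 0.0014, 0.0387]])

```text
t: 23.8
tool_pos: [0.4613, 0.3497, 0.0653]
orientation: [-0.224, -3.134, 0.0]
force: [0.8, -0.2, -2.1]
opening: 0.0599
```

```bash
python3 g.py .4615 .3497 .035 -.143
```

```text
t 23.8 p [0.4613 0.3497 0.0653] psi -0.1426 F [ 0.78 -0.17 -2.12] open 0.0599
[ 0.4615  0.3497  0.035  -0.143 ] -> [-0.0002  0.      0.0303] [-0.     -0.0001  0.0004]
```

jog_arm(steps=[[0.8, -0.0002, 0, 0.012, 0, 0, 0], [0.8, -0.0002, 0, 0.024, 0, 0, 0], [0.8, -0.0002, 0, 0.03, 0, 0, 0], [0.8, -0.0002, 0, 0.03, 0, 0, 0]])

```text
t: 24.3
tool_pos: [0.4619, 0.3498, 0.0359]
orientation: [0.224, 3.133, 0.001]
force: [-0.1, 0.1, -2.3]
opening: 0.0598
```

```bash
python3 g.py .4615 .3497 .0289 -.143
python3 - <<'E'
from h import *
from plant import robot
for n in("scene",):
    c=robot.read_camera(n);np.savez(f"cam_{n}1.npz",**c)
cv2.imwrite("pics/j1.png",cv2.resize(load("scene1")["image"][110:200,130:250,::-1],None,fx=6,fy=6,interpolation=cv2.INTER_CUBIC))
E
```

```text
t 24.3 p [0.4619 0.3498 0.0359] psi -0.1427 F [-0.09  0.1  -2.27] open 0.0598
[ 0.4615  0.3497  0.0289 -0.143 ] -> [ 0.0003 -0.0002  0.007 ] [0.0004 0.0004 0.0003]
```

View pics/j1.png

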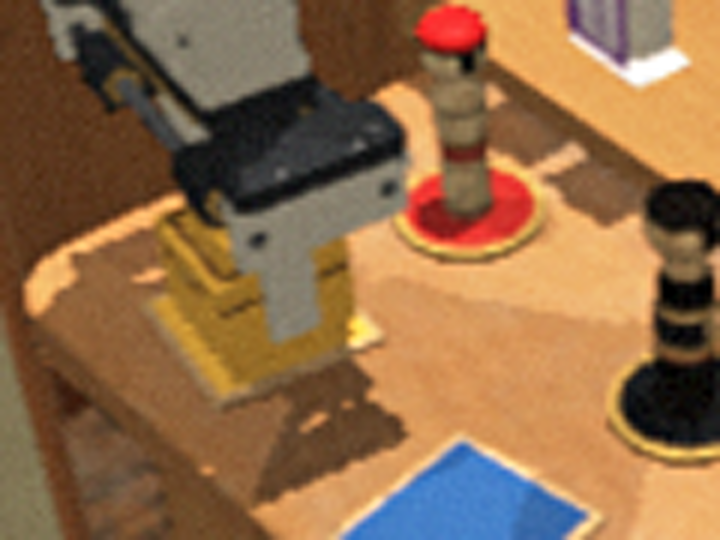

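The yellow box is squarely over its mat (mat corners visible evenly at about (150,305) and (380,335)); both dolls stand on their discs. Lowering.

jog_arm(steps=[[0.8, 0.0003, -0.0002, 0.003, 0, 0, 0], [0.8, 0.0003, -0.0002, 0.0055, 0, 0, 0], [0.8, 0.0003, -0.0002, 0.007, 0, 0, 0], [0.8, 0.0003, -0.0002, 0.0075, 0, 0, 0], [0.8, 0.0003, -0.0002, 0.0075, 0, 0, 0]])

```text
t: 24.98
tool_pos: [0.4617, 0.3498, 0.029]
orientation: [0.224, 3.133, 0.001]
force: [-2.0, -0.8, 2.6]
opening: 0.0601
```

Contact. Releasing.

jog_arm(steps=[[0.8, 0.0002, 0, 0.0002, 0, 0, 0], [0.3, 0.0002, 0, 0, 0, 0, 0], [0.2, 0.0002, 0, 0, 0, 0, 0], [0, 0.0002, 0, 0, 0, 0, 0], [0, 0.0002, 0, 0, 0, 0, 0]])

```text
t: 25.6
tool_pos: [0.4615, 0.3499, 0.029]
orientation: [0.224, 3.133, 0.001]
force: [0.0, -0.1, -0.3]
opening: 0.0892
```

jog_arm(steps=[[0, 0, 0, 0, 0, 0, 0], [0, 0, 0, -0.02, 0, 0, 0], [0, 0, 0, -0.06, 0, 0, 0], [0, 0, 0, -0.11, 0, 0, 0], [0, 0, 0, -0.165, 0, 0, 0]])

```text
t: 26.22
tool_pos: [0.4611, 0.3496, 0.1967]
orientation: [0.224, 3.132, 0.002]
force: [0.1, -0.1, 0.6]
opening: 0.0933
```

```bash
python3 g.py .482 -.1284 .18 -.055
```

```text
t 26.23 p [0.4611 0.3496 0.1967] psi -0.1426 F [ 0.14 -0.06  0.57] open 0.0933
[ 0.482  -0.1284  0.18   -0.055 ] -> [-0.0886 -0.4702  0.0163] [ 0.001   0.0011 -0.0876]
```

jog_arm(steps=[[0, -0.01, -0.057, 0, 0, 0, 0], [0, -0.02, -0.115, 0, 0, 0.001, -0.02], [0, -0.032, -0.172, 0, 0.001, 0.001, -0.04], [0, -0.043, -0.23, 0, 0.001, 0.001, -0.06], [0.15, -0.054, -0.287, 0, 0.001, 0.001, -0.0876]])

```text
t: 26.85
tool_pos: [0.4739, 0.0561, 0.1984]
orientation: [0.085, 3.138, 0.0]
force: [-0.1, 0.2, -0.2]
opening: 0.0871
```

```bash
python3 g.py .482 -.1284 .15 -.055
```

```text
t 26.85 p [0.4739 0.0561 0.1984] psi -0.054 F [-0.06  0.19 -0.19] open 0.0871
[ 0.482  -0.1284  0.15   -0.055 ] -> [-0.0179 -0.1838  0.0484] [0.0001 0.0028 0.001 ]
```

jog_arm(steps=[[0.15, -0.006, -0.06, 0.01, 0, 0.0028, 0.001], [0.15, -0.012, -0.12, 0.02, 0, 0.0028, 0.001], [0.15, -0.018, -0.17, 0.04, 0, 0.0028, 0.001], [0.15, -0.018, -0.1838, 0.06, 0, 0.0028, 0.001], [0.15, -0.018, -0.1838, 0.085, 0, 0.0028, 0.001]])

```text
t: 27.48
tool_pos: [0.4829, -0.1304, 0.1148]
orientation: [0.09, 3.138, -0.002]
force: [0.5, -0.5, -0.1]
opening: 0.0789
```

```bash
python3 g.py .482 -.1284 .023 -.055
python3 - <<'E'
from h import *
from plant import robot
for n in("scene",):
    c=robot.read_camera(n);np.savez(f"cam_{n}1.npz",**c)
cv2.imwrite("pics/k1.png",cv2.resize(load("scene1")["image"][170:320,270:420,::-1],None,fx=4,fy=4,interpolation=cv2.INTER_CUBIC))
E
```

```text
t 27.48 p [ 0.4829 -0.1304  0.1148] psi -0.0575 F [ 0.46 -0.51 -0.07] open 0.0789
[ 0.482  -0.1284  0.023  -0.055 ] -> [0.0012 0.002  0.0918] [-0.001   0.0026 -0.0025]
```

View pics/k1.png

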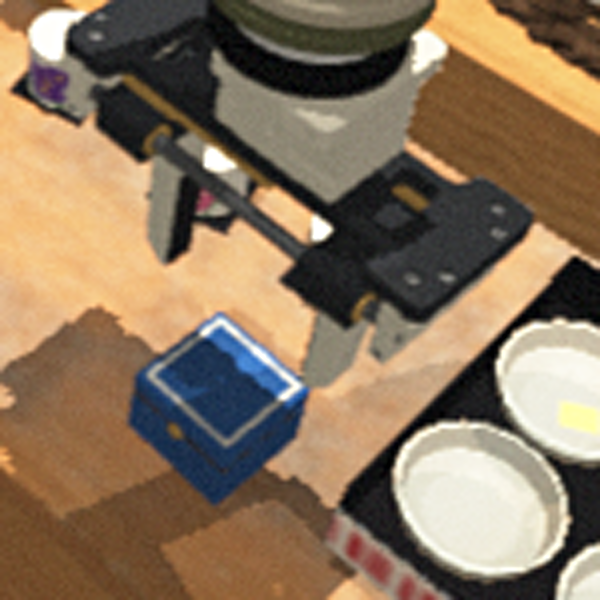

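jog_arm(steps=[[0.15, 0.0012, 0.002, 0.01, -0.001, 0.0026, -0.0025], [0.15, 0.0012, 0.002, 0.03, -0.001, 0.0026, -0.0025], [0.15, 0.0012, 0.002, 0.045, -0.001, 0.0026, -0.0025], [0.15, 0.0012, 0.002, 0.055, -0.001, 0.0026, -0.0025], [0.15, 0.0012, 0.002, 0.055, -0.001, 0.0026, -0.0025]])

```text
t: 28.15
tool_pos: [0.4791, -0.1265, 0.0553]
orientation: [-0.085, -3.134, -0.004]
force: [0.1, 1.0, 0.1]
opening: 0.0792
```

```bash
python3 g.py .482 -.1284 .0235 -.055
```

```text
t 28.15 p [ 0.4791 -0.1265  0.0553] psi -0.054 F [0.1  1.02 0.12] open 0.0792
[ 0.482  -0.1284  0.0235 -0.055 ] -> [-0.0032 -0.0018  0.0318] [ 0.0022 -0.0064  0.001 ]
```

jog_arm(steps=[[0.15, -0.0032, -0.0018, 0.003, 0.0022, -0.0064, 0.001], [0.15, -0.0032, -0.0018, 0.015, 0.0022, -0.0064, 0.001], [0.15, -0.0032, -0.0018, 0.026, 0.0022, -0.0064, 0.001], [0.15, -0.0032, -0.0018, 0.0318, 0.0022, -0.0064, 0.001], [0.15, -0.0032, -0.0018, 0.0318, 0.0022, -0.0064, 0.001]])

```text
t: 28.78
tool_pos: [0.4813, -0.1281, 0.0226]
orientation: [-0.086, -3.139, -0.001]
force: [0.1, -0.1, 0.1]
opening: 0.079
```

```bash
python3 g.py .482 -.1284 .0235 -.055
```

```text
t 28.77 p [ 0.4813 -0.1281  0.0226] psi -0.055 F [ 0.13 -0.09  0.13] open 0.079
[ 0.482  -0.1284  0.0235 -0.055 ] -> [-0.0007 -0.0003 -0.0009] [ 0.0005 -0.0016 -0.    ]
```

jog_arm(steps=[[0.25, -0.0007, -0.0003, -0.0009, 0.0005, -0.0016, 0], [0.3, -0.0007, -0.0003, -0.0009, 0.0005, -0.0016, 0], [0.35, -0.0007, -0.0003, -0.0009, 0.0005, -0.0016, 0], [0.5, -0.0007, -0.0003, -0.0009, 0.0005, -0.0016, 0], [0.6, -0.0007, -0.0003, -0.0009, 0.0005, -0.0016, 0]], force=10)

```text
t: 29.4
tool_pos: [0.4822, -0.1285, 0.0238]
orientation: [0.086, 3.14, -0.0]
force: [0.3, 0.8, 2.6]
opening: 0.0598
```

jog_arm(steps=[[0.8, 0, 0, 0, 0, 0, 0], [0.8, 0, 0, 0, 0, 0, 0], [0.8, 0, 0, 0, 0, 0, 0], [0.8, 0, 0, 0, 0, 0, 0]], force=25)

```text
t: 29.9
tool_pos: [0.4822, -0.1285, 0.0238]
orientation: [0.086, 3.14, 0.0]
force: [-0.7, 1.1, 0.8]
opening: 0.0601
```

jog_arm(steps=[[0.8, 0, 0, -0.015, 0, 0, 0], [0.8, 0, 0, -0.045, 0, 0, 0], [0.8, 0, 0, -0.085, 0, 0, 0], [0.8, 0, 0, -0.13, 0, 0, 0], [0.8, 0, 0, -0.165, 0, 0, 0]])

```text
t: 30.52
tool_pos: [0.4824, -0.1286, 0.1918]
orientation: [0.086, 3.138, -0.001]
force: [0.0, 0.3, -1.8]
opening: 0.0601
```

```bash
python3 g.py .4488 .1937 .17 .156
```

```text
t 30.52 p [ 0.4824 -0.1286  0.1918] psi -0.055 F [ 0.04  0.28 -1.75] open 0.0601
[0.4488 0.1937 0.17   0.156 ] -> [0.0513 0.32   0.0215] [-0.001   0.0024 -0.211 ]
```

jog_arm(steps=[[0.8, 0.005, 0.03, 0, 0, 0.001, -0.03], [0.8, 0.013, 0.08, 0, -0.001, 0.0024, -0.07], [0.8, 0.022, 0.135, 0, -0.001, 0.0024, -0.11], [0.8, 0.031, 0.19, 0, -0.001, 0.0024, -0.15], [0.8, 0.04, 0.245, 0, -0.001, 0.0024, -0.19]])

```text
t: 31.15
tool_pos: [0.4556, 0.1198, 0.1926]
orientation: [-0.213, 3.133, -0.0]
force: [0.4, 0.2, -0.8]
opening: 0.0599
```

```bash
python3 g.py .4488 .1937 .065 .156
```

```text
t 31.15 p [0.4556 0.1198 0.1926] psi 0.1359 F [ 0.41  0.24 -0.78] open 0.0599
[0.4488 0.1937 0.065  0.156 ] -> [-0.0031  0.0742  0.1276] [-0.0002  0.0013 -0.0201]
```

jog_arm(steps=[[0.8, -0.0015, 0.04, 0.01, 0, 0.0013, -0.01], [0.8, -0.0031, 0.0742, 0.025, 0, 0.0013, -0.02], [0.8, -0.0031, 0.0742, 0.05, 0, 0.0013, -0.02], [0.8, -0.0031, 0.0742, 0.09, 0, 0.0013, -0.02], [0.8, -0.0031, 0.0742, 0.125, 0, 0.0013, -0.02]])

```text
t: 31.78
tool_pos: [0.4487, 0.1939, 0.0673]
orientation: [-0.246, 3.131, -0.0]
force: [1.2, -0.2, -2.1]
opening: 0.0596
```

```bash
python3 g.py .4488 .1937 .035 .156
```

```text
t 31.77 p [0.4487 0.1939 0.0673] psi 0.1565 F [ 1.17 -0.18 -2.14] open 0.0596
[0.4488 0.1937 0.035  0.156 ] -> [-0.0001 -0.0002  0.0323] [-0.0002  0.0006  0.0005]
```

jog_arm(steps=[[0.8, -0.0001, -0.0002, 0.012, 0, 0.0006, 0], [0.8, -0.0001, -0.0002, 0.024, 0, 0.0006, 0], [0.8, -0.0001, -0.0002, 0.032, 0, 0.0006, 0], [0.8, -0.0001, -0.0002, 0.032, 0, 0.0006, 0]])

```text
t: 32.28
tool_pos: [0.449, 0.1937, 0.0355]
orientation: [-0.245, 3.132, -0.0]
force: [-1.2, 0.1, -0.6]
opening: 0.0599
```

```bash
python3 g.py .4488 .1937 .0288 .156
python3 - <<'E'
from h import *
from plant import robot
for n in("scene",):
    c=robot.read_camera(n);np.savez(f"cam_{n}1.npz",**c)
cv2.imwrite("pics/l1.png",cv2.resize(load("scene1")["image"][110:235,130:280,::-1],None,fx=5,fy=5,interpolation=cv2.INTER_CUBIC))
E
```

```text
t 32.27 p [0.449  0.1937 0.0355] psi 0.1564 F [-1.23  0.05 -0.57] open 0.0599
[0.4488 0.1937 0.0288 0.156 ] -> [0.0002 0.     0.0067] [-0.0002  0.0001  0.0004]
```

View pics/l1.png

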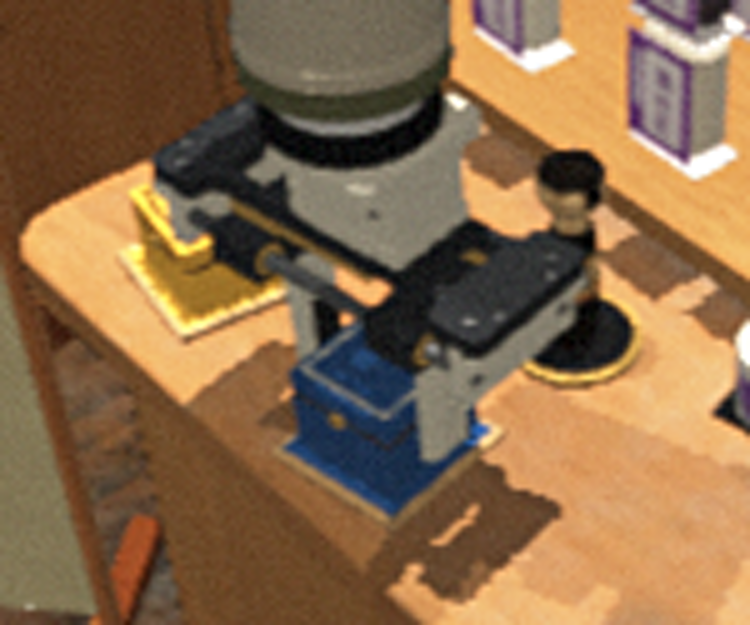

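The blue box sits squarely above its mat; the gripper body clears the yellow box and dark doll. Lowering.

jog_arm(steps=[[0.8, 0.0002, 0, 0.003, 0, 0, 0], [0.8, 0.0002, 0, 0.0055, 0, 0, 0], [0.8, 0.0002, 0, 0.0067, 0, 0, 0], [0.8, 0.0002, 0, 0.0073, 0, 0, 0], [0.8, 0.0002, 0, 0.0073, 0, 0, 0]])

```text
t: 32.95
tool_pos: [0.4491, 0.1938, 0.0288]
orientation: [-0.245, 3.131, -0.0]
force: [-2.0, -0.2, 4.0]
opening: 0.0598
```

jog_arm(steps=[[0.8, 0.0002, 0, 0.0002, 0, 0, 0], [0.3, 0.0002, 0, 0, 0, 0, 0], [0.2, 0.0002, 0, 0, 0, 0, 0], [0.1, 0.0002, 0, 0, 0, 0, 0], [0.1, 0.0002, 0, 0, 0, 0, 0]])

```text
t: 33.58
tool_pos: [0.4488, 0.1938, 0.0288]
orientation: [-0.245, 3.131, -0.0]
force: [0.0, 0.4, -0.4]
opening: 0.0832
```

jog_arm(steps=[[0.1, 0, 0, 0, 0, 0, 0], [0.1, 0, 0, -0.02, 0, 0, 0], [0.1, 0, 0, -0.06, 0, 0, 0], [0.1, 0, 0, -0.11, 0, 0, 0], [0.1, 0, 0, -0.165, 0, 0, 0]])

```text
t: 34.2
tool_pos: [0.4481, 0.1935, 0.1947]
orientation: [0.245, -3.131, 0.001]
force: [0.9, -0.9, 1.0]
opening: 0.0833
```

jog_arm(steps=[[0, 0, -0.055, 0, 0, 0, 0], [0, 0, -0.11, 0, 0, 0, 0], [0, 0.0, -0.165, 0, 0, 0, 0], [0, 0.0, -0.22, 0, 0, 0, 0], [0, 0.0, -0.27, 0, 0, 0, 0]])

```text
t: 34.83
tool_pos: [0.4902, -0.0751, 0.195]
orientation: [0.245, -3.132, 0.001]
force: [1.4, 0.4, 0.3]
opening: 0.0929
```

Run:
```python
from h import *
from plant import robot
for n in("scene","top"):
    c=robot.read_camera(n);np.savez(f"cam_{n}3.npz",**c)
crop("n1","top3",110,150,300,260,4.2)
crop("n2","scene3",130,110,270,220,5.5)
```

```text
(no output)
```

View pics/n1.png

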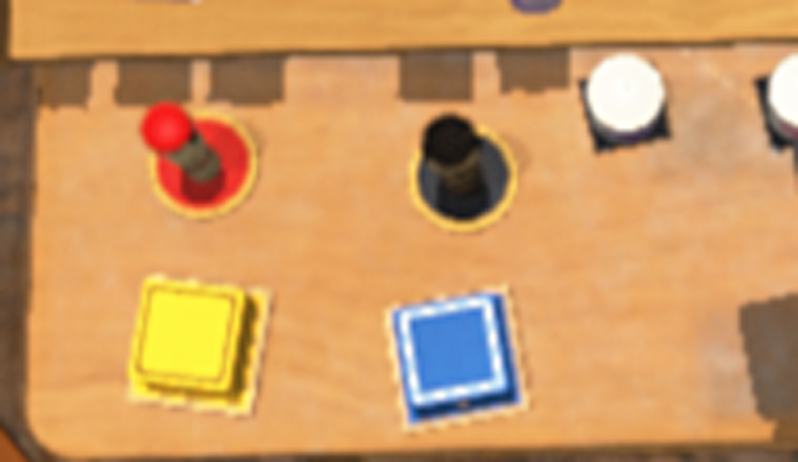

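View pics/n2.png

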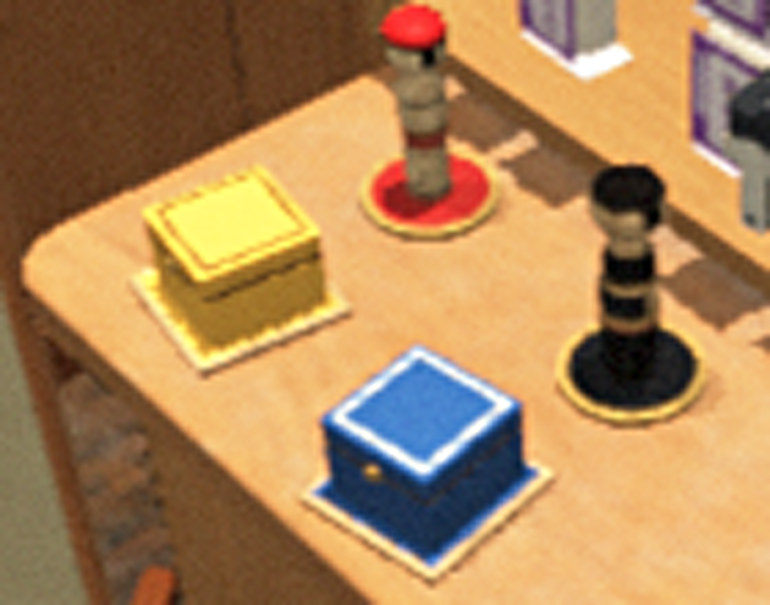

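Run:
```python
from m2 import *
crop("o1","top3",134,210,174,250,15)
crop("o2","top3",198,213,238,253,15)
crop("o3","scene3",150,130,200,180,12)
crop("o4","scene3",183,168,233,218,12)
N1=lambda p:un(p,110,150,4.2);N2=lambda p:un(p,130,110,5.5)
def tri(a,b):
    P=[c["mtx"]@np.linalg.inv(c["extrinsics"])[:3] for c in(T,S)]
    X=cv2.triangulatePoints(P[0],P[1],a.reshape(2,1),b.reshape(2,1))[:,0];return X[:3]/X[3]
print("pale cap",tri(N1((168,128))[0],N2((414,26))[0]),"dark head",tri(N1((451,142))[0],N2((627,198))[0]))
```

```text
pale cap [0.57208616 0.34812404 0.10411281] dark head [0.55951918 0.1877463  0.10492525]
```

View pics/o1.png

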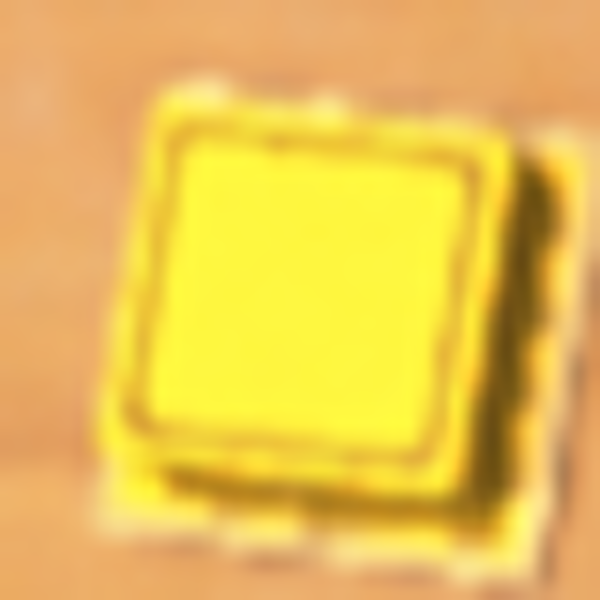

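View pics/o2.png

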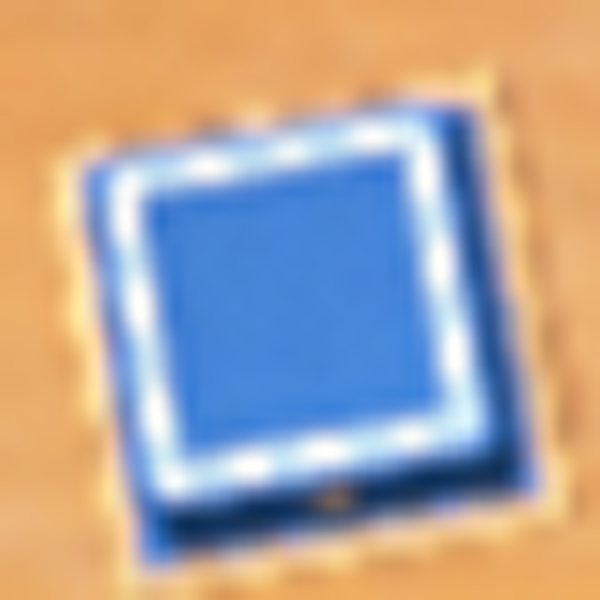

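View pics/o3.png

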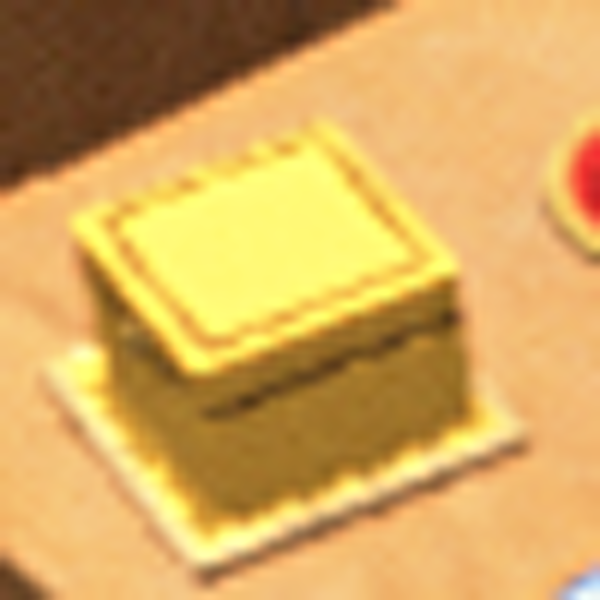

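View pics/o4.png

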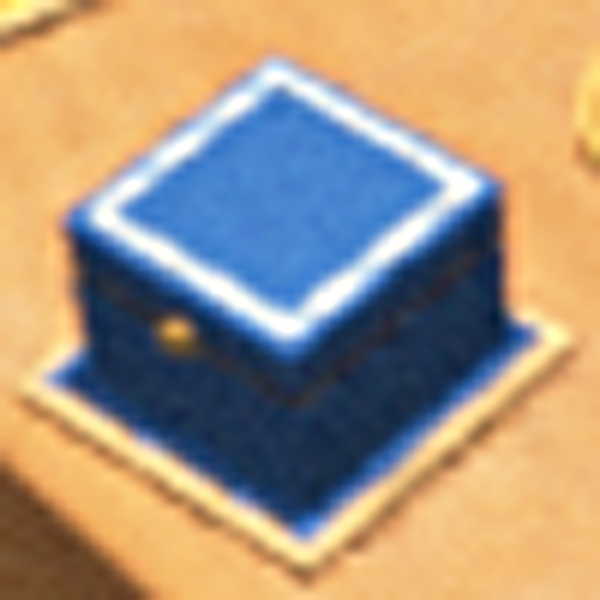

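Run:
```python
from m2 import *
fit("ybox",.030,.049,un([(152,88),(512,140),(462,500),(98,448)],134,210,15),un([(73,218),(325,118),(462,268),(203,375)],150,130,12))
fit("bbox",.030,.049,un([(90,165),(440,110),(495,445),(152,505)],198,213,15),un([(65,222),(275,55),(502,188),(290,358)],183,168,12))
```

```text
ybox top [ 0.4619  0.3481 -0.143 ] rms px 0.32
ybox scene [ 0.463   0.3483 -0.1294] rms px 0.22
ybox both [ 0.4623  0.3481 -0.1374] rms px 0.32
bbox top [0.4486 0.193  0.1521] rms px 0.71
bbox scene [0.4494 0.1932 0.154 ] rms px 0.39
bbox both [0.4489 0.193  0.1531] rms px 0.58
```

jog_arm(steps=[[0, 0.05, 0, 0, 0, 0, 0], [0, 0.09, 0.0, 0, 0, 0, 0], [0, 0.09, 0.06, 0, 0, 0, 0], [0, 0.09, 0.11, 0, 0, 0, 0], [0, 0.09, 0.15, 0, 0, 0, 0]])

```text
t: 35.55
tool_pos: [0.3779, 0.0593, 0.1947]
orientation: [-0.238, 3.132, -0.002]
force: [-0.2, -1.1, -0.8]
opening: 0.0931
```

Run:
```python
from h import *
from plant import robot
for n in("scene","top"):
    c=robot.read_camera(n);np.savez(f"cam_{n}4.npz",**c)
a=load("top2")["image"][150:200,240:360];b=load("top4")["image"][150:200,240:360]
cv2.imwrite("pics/z.png",cv2.resize(np.vstack([a,b])[:,:,::-1],None,fx=5,fy=5))
cv2.imwrite("pics/z2.png",load("scene4")["image"][:,:,::-1])
```

```text
(no output)
```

View pics/z.png

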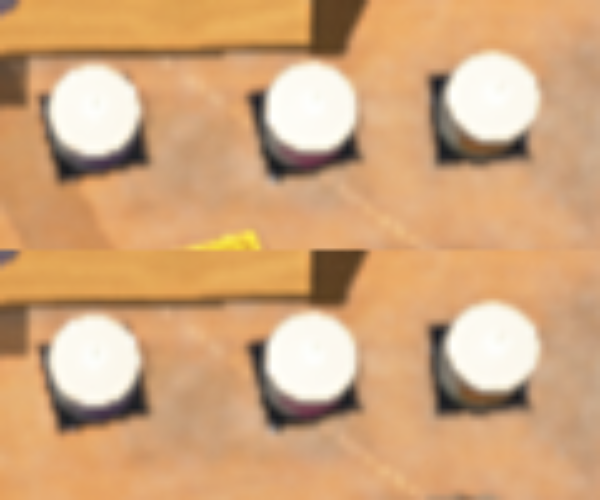

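View pics/z2.png

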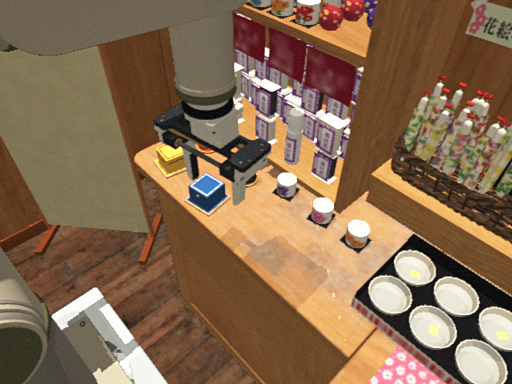

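Candles are in identical places in both views (at (95,110), (310,110), (490,98)); the gripper is at z 0.19, clear of everything. Handing in.

```bash
python3 -c "
from plant import robot
print(robot.close_job())"
```

```text
the job is handed in; nothing more can be done
None
```

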